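# Change the flask imager from calibration to a cell-imaging run

### The arm

A 6-joint arm with a two-finger parallel gripper is mounted at the origin on the work surface. World frame = base frame: x ahead of the robot, y to its left, z up, the work surface at z = 0. Lengths are in m, angles in rad, forces in N, time in s.
With the tool pointing down it reaches from about 0.3 to 0.775 m from the base axis. Payload 14.6 kg.
Tool frame: the origin (TCP) lies on the centre line of the jaws, within the pads' length; the fingertips stand 25 mm ahead of it and the grasp point (between the pads) lies 6 mm ahead of it (ctrl.tip_reach is the distance from the TCP to the fingertips, in m); z points along the fingers, y is the line along which they close (so a half turn about z gives the same grasp; the last joint's range is limited). The gripper opens to 94 mm and grips with 3 to 60 N. Pads are 16 mm wide; open, the fingers measure 119 mm over their backs; the gripper's body (75 mm by 177 mm) begins 78 mm behind the grasp point.
Start: joints at [1.084, 0.3, 1.521, -0, 1.321, -0.067], TCP at [0.224, 0.502, 0.23] pointing down, gripper open.
Joint ranges: [-3.03, 3.03], [-0.79, 2.21], [0.23, 2.52], [-1.04, 4.18], [0, 3.07], [-2.55, 2.55]. Speed limits (rad/s): [2.22, 2.22, 2.57, 3.14, 3.14, 3.14].

### API

Orientations are given as [roll, pitch, yaw] about the fixed x, y, z axes, in that order (R = Rz(yaw) Ry(pitch) Rx(roll)).
In Python, from station import ctrl gives the robot as it stands. The module is installed in compiled form; this text tells all that it offers.
- The arm moves only by the tool apply_moves, never from a script. Its argument "deltas" is a list of rows, each a list of 7 numbers: the closure in counts, from 0 (fully open) to 255 (shut), then the shift along the world's x, y, z in cm, then the turn, a rotation vector about the world's x, y, z in rad. In form: [[jaw, tx, ty, tz, ax, ay, az], ...]. A call has 1 to 10 rows; each row shifts and turns the commanded pose from where the row before left it; what a row does not reach is not made up. A row lasts 1/10 s, in which the tool goes at most 50 mm and 8.59 degrees, less where a joint would pass 70% of its speed; a pose out of reach is approached as far as the arm can. A call with a gripper value outside its range is refused whole. The fingers move at their own pace and stop on an object; "grip_force" is the grip in N (left out, the last holds). Time passes only in rows, so rows that do not move let the fingers close. It gives the time, the measured TCP pose, the force, the opening and the grip force at its end, in the units of the state.
- ctrl.get_obs(): the state, without advancing time (a new reading comes with each control period).
- ctrl.camera(name): name is "scene" or "top" or "wrist"; returns a dict with "img" (480x640x3 uint8, red, green, blue), "K" (3x3 intrinsics, pixels), "k1" (the pictures are not rectified: a ray, as slopes to the right and down, at radius r is drawn at 1 + k1 r^2 times it, then the intrinsics apply), "pose" (4x4, takes a point from camera to world coordinates); the wrist camera has in their place "hand_eye" (4x4, takes a point from camera to tool coordinates, whose origin is the TCP and whose axes are the flange's). Camera axes: x right, y up, looking along -z (the intrinsics and any distortion apply to the point x, -y, -z); pixel columns grow to the right and rows downward; lengths in m; the calibration is good to about 2 mm. A picture is of the moment at which its call begins: read the wrist's pose just before it. There is no depth.
- ctrl.hand_in(): hands the job in; it is judged then, once.
The state is a dict: "time_s": time; "qpos": joint angles; "joint_vel": joint speeds; "tau": joint torques, N m; "ee_pos": TCP position; "eef_rot": TCP orientation; "force": force on the tool from outside, world axes, zero at the start; "moment": the same for the moment, N m; "grip_width": finger opening in m; "grip_force": force on a finger pad.
Only numpy, scipy, OpenCV 4.12 (cv2) and the standard library are available. Lean on these libraries where they do the work, as an engineer would, in place of code of your own. Each camera call takes 0.05 s, during which the arm holds its last target. There are 200 camera calls.

### The job

Stand the amber bottle elsewhere on the bench, out of the way of the imager's loading tray, pull the tray out and put the alignment target that lies in it back into its open storage case. Lay every flask from the blue mat flat in a nest of the tray, cap towards the tray's front panel, so that each holds its nest's vessel-present pin down. Then push the tray fully in, with all flasks still seated, and press the start key all the way, leaving the marker pen, dish and timer where they are.

Things in the scene. Friction and masses are not known exactly. Their poses are not given: they have to be found in the camera images.
- imager: The flask imager, a flat white bench instrument 320 mm wide, 300 mm deep and 120 mm high, fixed; origin in the middle of its front lower edge on the bench; x points from the front into it, y to its left as seen from the robot, z up.
- tray (a joint): The imager's loading tray. m: 0 = fully in (as it starts), 0.145 = fully out. It slides level out of the front, towards the imager's -x, against 1.5 N of friction, and stays where it is left. Tray floor 45 mm above the bench. Its white front panel, 280 mm wide, 10 mm thick, spans 33 to 103 mm above the bench and is flush with the imager's front when the tray is in.
- tray_handle (a point): Middle of the tray's handle: a level aluminium bar 10 mm thick and 100 mm long, 44 mm in front of the tray's front panel, 83 mm above the bench. Its free gap to the panel is 39 mm. Axes as the imager: x points from the front into the imager, y along the bar, z up.
- nest1 (a point): Centre of the left (+y of the imager) flask nest, on the tray floor; moves with the tray, 82 mm behind its panel front. Axes as the imager. A flask body lies here, cap towards the front panel (-x). Pegs 7 mm thick and 10 mm high with tapered tips at (x, y) = (+-24, +-31), (36.5, 0), (-36.5, +-21) mm leave 2 mm play round it; the sides are free for fingers between the pegs. Nests are 90 mm apart.
- pin1 (a joint): Vessel-present pin of nest1: a brass plunger 6 mm thick that stands 5 mm out of the tray floor, 20 mm from the nest's centre towards +x. m: 0 = up, about 0.005 = held down flush by a flask (or the target) lying flat in the nest; a flask's weight is enough (spring under 0.2 N). A flask on a peg or askew leaves it up.
- nest2 (a point): Centre of the middle flask nest, on the tray floor; moves with the tray, 82 mm behind its panel front. Axes as the imager. A flask body lies here, cap towards the front panel (-x). Pegs 7 mm thick and 10 mm high with tapered tips at (x, y) = (+-24, +-31), (36.5, 0), (-36.5, +-21) mm leave 2 mm play round it; the sides are free for fingers between the pegs. Nests are 90 mm apart.
- pin2 (a joint): Vessel-present pin of nest2: a brass plunger 6 mm thick that stands 5 mm out of the tray floor, 20 mm from the nest's centre towards +x. m: 0 = up, about 0.005 = held down flush by a flask (or the target) lying flat in the nest; a flask's weight is enough (spring under 0.2 N). A flask on a peg or askew leaves it up.
- nest3 (a point): Centre of the right (-y of the imager) flask nest, on the tray floor; moves with the tray, 82 mm behind its panel front. Axes as the imager. A flask body lies here, cap towards the front panel (-x). Pegs 7 mm thick and 10 mm high with tapered tips at (x, y) = (+-24, +-31), (36.5, 0), (-36.5, +-21) mm leave 2 mm play round it; the sides are free for fingers between the pegs. Nests are 90 mm apart.
- pin3 (a joint): Vessel-present pin of nest3: a brass plunger 6 mm thick that stands 5 mm out of the tray floor, 20 mm from the nest's centre towards +x. m: 0 = up, about 0.005 = held down flush by a flask (or the target) lying flat in the nest; a flask's weight is enough (spring under 0.2 N). A flask on a peg or askew leaves it up.
- flask1_mid (a point): Centre of the body of a capped cell-culture flask (all alike, clear, 60 g) lying flat: 62 mm (x) by 51 mm (y) by 27 mm high; the point is 13.5 mm above its underside. Neck and round cap (25 mm thick, 3 mm clear of the surface) stand out at its own -x end to 62.5 mm from the point. Two or three of the three flasks are there, on a 3 mm thick blue mat left of the imager.
- flask2_mid (a point): Centre of the body of a capped cell-culture flask (all alike, clear, 60 g) lying flat: 62 mm (x) by 51 mm (y) by 27 mm high; the point is 13.5 mm above its underside. Neck and round cap (25 mm thick, 3 mm clear of the surface) stand out at its own -x end to 62.5 mm from the point. Two or three of the three flasks are there, on a 3 mm thick blue mat left of the imager.
- flask3_mid (a point): Centre of the body of a capped cell-culture flask (all alike, clear, 60 g) lying flat: 62 mm (x) by 51 mm (y) by 27 mm high; the point is 13.5 mm above its underside. Neck and round cap (25 mm thick, 3 mm clear of the surface) stand out at its own -x end to 62.5 mm from the point. Two or three of the three flasks are there, on a 3 mm thick blue mat left of the imager.
- target_grip (a point): Middle of the grip bar of the alignment target: an aluminium plate 62 mm (x) by 51 mm (y) by 12 mm with a dark upright grip bar on top, 40 mm long (x), 14 mm wide (y), 22 mm high; 120 g. The point is 23 mm above the plate's underside, 11 mm above its top. It starts in the middle nest, inside the imager, gripped once the tray is out.
- bottle_mid (a point): Axis of the small amber reagent bottle, 40 mm above its base: body 52 mm in diameter up to 62 mm, white cap 36 mm in diameter, 94 mm high in all, 220 g. It starts upright on the bench just in front of the imager, where the tray comes out; the tray and handle sweep the space to 190 mm in front of the imager's front.
- case_floor (a point): Centre of the inner floor of the target's storage case: a low black open box, fixed, inside 76 mm (x) by 65 mm (y) by 10 mm deep; floor 5 mm and rim 15 mm above the bench. Its open lid, 50 mm high, leans away at its -y side. The target lies in it with its long side along x (either way round).
- start (a joint): The start key, the single round push key (22 mm in diameter) on the imager's top, near its front right corner. m: 0 = up, 0.005 = fully pressed; springs back. Fully down takes 4 N.
- start_top (a point): Centre of the top of the start key; pressed straight down.
- marker: Bystander: black marker pen 130 mm long (x), 14 mm thick; origin under its middle.
- dish: Bystander: clear 40 mm dish, 12 mm high; origin under its centre.
- timer: Bystander: white bench timer 65 x 70 x 21 mm; origin under its centre.
There are look-alikes about, which are no part of the job. What is shaped like the part that bears flask3_mid but purple is not meant.

How it is judged:
On the way, in this order (a step that is already met when the one before it is completed fails the run):
1. the bottle stands upright on the bench, clear of the tray's way, released ((y of bottle_mid in the frame of imager above 0.175 m or y of bottle_mid in the frame of imager below -0.175 m or x of bottle_mid in the frame of imager below -0.225 m) and angle between bottle's own z axis and vertical below 0.1 rad and height (world z) of bottle_mid below 0.046 m and contact force between bottle and the fingers below 0.05 N and value of joint tray below 0.03 m), for 0.2 s.
2. the tray is pulled out (value of joint tray above 0.12 m), for 0.2 s.
3. with the tray out, the target lies in its case and every flask lies in a nest, cap to the front, holding its pin down, released (value of joint tray above 0.11 m and ((horizontal distance between flask1_mid and nest1 below 0.007 m and angle between the x axis of flask1_mid and the x axis of nest1, either way round below 0.2 rad and x of tray_handle in the frame of flask1_mid below -0.05 m and value of joint pin1 above 0.0035 m) or (horizontal distance between flask1_mid and nest2 below 0.007 m and angle between the x axis of flask1_mid and the x axis of nest2, either way round below 0.2 rad and x of tray_handle in the frame of flask1_mid below -0.05 m and value of joint pin2 above 0.0035 m) or (horizontal distance between flask1_mid and nest3 below 0.007 m and angle between the x axis of flask1_mid and the x axis of nest3, either way round below 0.2 rad and x of tray_handle in the frame of flask1_mid below -0.05 m and value of joint pin3 above 0.0035 m)) and ((horizontal distance between flask2_mid and nest1 below 0.007 m and angle between the x axis of flask2_mid and the x axis of nest1, either way round below 0.2 rad and x of tray_handle in the frame of flask2_mid below -0.05 m and value of joint pin1 above 0.0035 m) or (horizontal distance between flask2_mid and nest2 below 0.007 m and angle between the x axis of flask2_mid and the x axis of nest2, either way round below 0.2 rad and x of tray_handle in the frame of flask2_mid below -0.05 m and value of joint pin2 above 0.0035 m) or (horizontal distance between flask2_mid and nest3 below 0.007 m and angle between the x axis of flask2_mid and the x axis of nest3, either way round below 0.2 rad and x of tray_handle in the frame of flask2_mid below -0.05 m and value of joint pin3 above 0.0035 m)) and ((horizontal distance between flask3_mid and nest1 below 0.007 m and angle between the x axis of flask3_mid and the x axis of nest1, either way round below 0.2 rad and x of tray_handle in the frame of flask3_mid below -0.05 m and value of joint pin1 above 0.0035 m) or (horizontal distance between flask3_mid and nest2 below 0.007 m and angle between the x axis of flask3_mid and the x axis of nest2, either way round below 0.2 rad and x of tray_handle in the frame of flask3_mid below -0.05 m and value of joint pin2 above 0.0035 m) or (horizontal distance between flask3_mid and nest3 below 0.007 m and angle between the x axis of flask3_mid and the x axis of nest3, either way round below 0.2 rad and x of tray_handle in the frame of flask3_mid below -0.05 m and value of joint pin3 above 0.0035 m)) and contact force between each of flask1, flask2, flask3, target and the fingers below 0.05 N and horizontal distance between target_grip and case_floor below 0.012 m and height (world z) of target_grip below 0.033 m and angle between target's own z axis and vertical below 0.08 rad), for 0.3 s.
4. the tray is pushed fully in, every flask still holding its pin down (value of joint tray below 0.005 m and ((horizontal distance between flask1_mid and nest1 below 0.007 m and angle between the x axis of flask1_mid and the x axis of nest1, either way round below 0.2 rad and x of tray_handle in the frame of flask1_mid below -0.05 m and value of joint pin1 above 0.0035 m) or (horizontal distance between flask1_mid and nest2 below 0.007 m and angle between the x axis of flask1_mid and the x axis of nest2, either way round below 0.2 rad and x of tray_handle in the frame of flask1_mid below -0.05 m and value of joint pin2 above 0.0035 m) or (horizontal distance between flask1_mid and nest3 below 0.007 m and angle between the x axis of flask1_mid and the x axis of nest3, either way round below 0.2 rad and x of tray_handle in the frame of flask1_mid below -0.05 m and value of joint pin3 above 0.0035 m)) and ((horizontal distance between flask2_mid and nest1 below 0.007 m and angle between the x axis of flask2_mid and the x axis of nest1, either way round below 0.2 rad and x of tray_handle in the frame of flask2_mid below -0.05 m and value of joint pin1 above 0.0035 m) or (horizontal distance between flask2_mid and nest2 below 0.007 m and angle between the x axis of flask2_mid and the x axis of nest2, either way round below 0.2 rad and x of tray_handle in the frame of flask2_mid below -0.05 m and value of joint pin2 above 0.0035 m) or (horizontal distance between flask2_mid and nest3 below 0.007 m and angle between the x axis of flask2_mid and the x axis of nest3, either way round below 0.2 rad and x of tray_handle in the frame of flask2_mid below -0.05 m and value of joint pin3 above 0.0035 m)) and ((horizontal distance between flask3_mid and nest1 below 0.007 m and angle between the x axis of flask3_mid and the x axis of nest1, either way round below 0.2 rad and x of tray_handle in the frame of flask3_mid below -0.05 m and value of joint pin1 above 0.0035 m) or (horizontal distance between flask3_mid and nest2 below 0.007 m and angle between the x axis of flask3_mid and the x axis of nest2, either way round below 0.2 rad and x of tray_handle in the frame of flask3_mid below -0.05 m and value of joint pin2 above 0.0035 m) or (horizontal distance between flask3_mid and nest3 below 0.007 m and angle between the x axis of flask3_mid and the x axis of nest3, either way round below 0.2 rad and x of tray_handle in the frame of flask3_mid below -0.05 m and value of joint pin3 above 0.0035 m)) and contact force between each of flask1, flask2, flask3 and the fingers below 0.05 N), for 0.2 s.
5. the start key is pressed down with the tray in (value of joint tray below 0.005 m and value of joint start above 0.0035 m), for 0.1 s.
At the end, for the whole second after the job is handed in: Bottle upright on the bench, over 175 mm to a side of the imager's middle line or over 225 mm before its front; tray in within 5 mm; every flask within 7 mm and 0.2 rad of a nest, cap to the front, its pin 3.5 mm down or more; target flat in its case within 12 mm; all released, at rest (all of step 4 and horizontal distance between target_grip and case_floor below 0.012 m and height (world z) of target_grip below 0.033 m and angle between target's own z axis and vertical below 0.08 rad and contact force between each of target, bottle and the fingers below 0.05 N and (y of bottle_mid in the frame of imager above 0.175 m or y of bottle_mid in the frame of imager below -0.175 m or x of bottle_mid in the frame of imager below -0.225 m) and angle between bottle's own z axis and vertical below 0.1 rad and height (world z) of bottle_mid below 0.046 m and linear speed of target below 0.02 m/s); the robot touches nothing.
It fails at once if the bottle is tipped over (angle between bottle's own z axis and vertical above 0.7 rad).
It fails at once if a bystander is pushed away (more than 40 mm) or tipped (0.5 rad) (distance of any of marker, dish, timer from where it was at the start of the episode above 0.04 m or angle between any of marker, dish, timer's own z axis and vertical above 0.5 rad).
Of flask1, flask2, flask3 only 2 to 3 are there at a start; the rules pass over those that are not, and their reading is None.
At some moment in a run one of flask1, flask2, flask3 may be knocked a few centimetres aside while the robot is not near it.
It also fails if it takes over 210 s, if anything falls off the work surface, if the arm or the gripper's body presses on something with over 40 N, if the wrist force passes 120 N, or if a joint passes its speed limit or range.

## Working session

There is one attempt and no reset: what is moved stays moved. The work goes in short steps, Python scripts to look and compute and a tool call to move; the robot and the scene stay as the last step left them, time stands still between calls to the robot, and variables do not carry over. Pictures are saved under pics/ and viewed, at most 14 in all, crops included, and the job is handed in when it is done.

Besides the shell and the picture viewer there is one more tool, called after ">>>" in YAML: its name, and indented under it one key for each argument. apply_moves: Moves the arm, as the interface text tells. Its arguments: {"type":"object","properties":{"deltas":{"type":"array"},"grip_force":{"type":"number"}},"required":["deltas"]}

```bash
mkdir -p pics
cat > h.py <<'E'
import numpy as np, cv2
from station import ctrl
from scipy.spatial.transform import Rotation as R
def toolT(o):
    T=np.eye(4);T[:3,:3]=R.from_euler('xyz',o['eef_rot']).as_matrix();T[:3,3]=o['ee_pos'];return T
def shot(name,fn=None):
    o=ctrl.get_obs();c=ctrl.camera(name)
    if 'pose' not in c: c['pose']=toolT(o)@c['hand_eye']
    if fn: cv2.imwrite(fn,c['img'][:,:,::-1])
    return c
def ray(c,uv):
    K=c['K'];d=np.array([[c['k1'],0,0,0]],float)
    p=((np.array(uv,float)-[K[0,2],K[1,2]])/[K[0,0],K[1,1]])
    q=p.copy()
    for _ in range(30): q=p/(1+c['k1']*(q@q))
    T=c['pose'];return T[:3,3],T[:3,:3]@np.array([q[0],-q[1],-1])
def onz(c,uv,z):
    o,d=ray(c,uv);return o+d*(z-o[2])/d[2]
def proj(c,X):
    T=c['pose'];p=T[:3,:3].T@(np.array(X)-T[:3,3]);s=np.array([p[0],-p[1]])/-p[2]
    s=s*(1+c['k1']*(s@s));return c['K'][:2,:2]@s+c['K'][:2,2]
def tri(c1,u1,c2,u2):
    o1,d1=ray(c1,u1);o2,d2=ray(c2,u2)
    A=np.stack([d1,-d2],1);t=np.linalg.lstsq(A,o2-o1,rcond=None)[0]
    a,b=o1+d1*t[0],o2+d2*t[1];return (a+b)/2,np.linalg.norm(a-b)
E
python3 - <<'E'
from h import *
for n in ('scene','top'):
    c=shot(n,f'pics/{n}0.png'); print(n,c['K'].tolist(),c['k1'],c['pose'].round(3).tolist())
c=ctrl.camera('wrist');print(c['hand_eye'].round(3).tolist());cv2.imwrite('pics/w0.png',c['img'][:,:,::-1])
o=ctrl.get_obs();print(o['ee_pos'],o['eef_rot'],ctrl.tip_reach)
E
```

```text
scene [[551.434545191449, 0.0, 317.32743513205276], [0.0, 551.434545191449, 233.87736982199448], [0.0, 0.0, 1.0]] -0.14650634071421348 [[-0.873, -0.355, 0.333, 0.983], [0.487, -0.643, 0.592, 0.85], [0.004, 0.679, 0.734, 1.179], [0.0, 0.0, 0.0, 1.0]]
top [[436.2620753635152, 0.0, 322.4718570002362], [0.0, 436.2620753635152, 241.3714934321386], [0.0, 0.0, 1.0]] -0.010295533792591363 [[0.012, 0.989, -0.15, 0.299], [-1.0, 0.008, -0.026, -0.005], [-0.024, 0.15, 0.988, 1.296], [0.0, 0.0, 0.0, 1.0]]
[[0.001, 0.973, 0.23, 0.064], [1.0, -0.001, -0.001, -0.0], [-0.0, 0.23, -0.973, -0.154], [0.0, 0.0, 0.0, 1.0]]
[0.22408249 0.50208839 0.23001405] [-3.14069831e+00 -5.21742142e-05  2.72178918e+00] 0.025
```

View pics/top0.png

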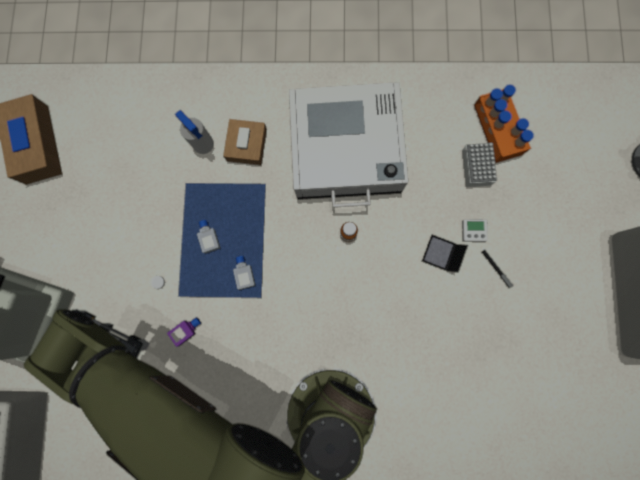

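View pics/scene0.png

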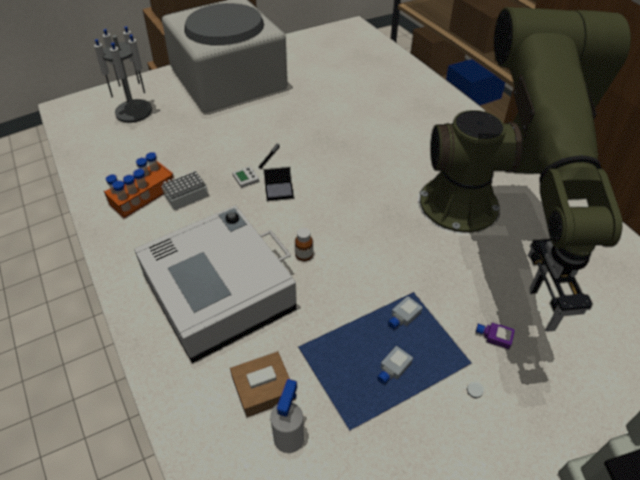

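The top view shows two flasks with blue caps on the mat at (207,238) and (243,273). The purple look-alike is off the mat at (183,332), so it isn't meant. The bottle is at (349,231), handle at (351,205), start key at (391,170) and case at (440,252). The bystanders are the timer (475,230), marker (497,268) and dish (158,282).

Run:
```python
from h import *
c=shot('top');im=c['img'];hsv=cv2.cvtColor(im,cv2.COLOR_RGB2HSV)
big=cv2.resize(im[70:300,170:470],None,fx=2.6,fy=2.6,interpolation=cv2.INTER_CUBIC)
cv2.imwrite('pics/topcrop.png',big[:,:,::-1])
m=cv2.inRange(hsv,(100,120,60),(130,255,255))
n,l,s,ce=cv2.connectedComponentsWithStats(m)
for i in range(1,n):
    if s[i,4]>8: print('blue',ce[i].round(1),s[i],onz(c,ce[i],0.02).round(3))
print('mat',[onz(c,u,0.003).round(3).tolist() for u in ((186,183),(265,184),(262,297),(180,296))])
for nm,u,z in [('bottle',(349,229),.094),('key',(391,170),.125),('handleL',(334,210),.083),('handleR',(368,208),.083),('tl',(293,88),.12),('tr',(399,85),.12),('br',(404,185),.12),('bl',(297,191),.12)]: print(nm,onz(c,u,z).round(3))
```

```text
blue [502.2 101.7] [491  85  24  38 427] [ 0.934 -0.522  0.02 ]
blue [185.7 121.1] [176 111  20  21 168] [0.869 0.459 0.02 ]
blue [ 18. 134.] [  8 118  21  33 515] [0.827 0.991 0.02 ]
blue [524.4 129.9] [517 119  16  23 208] [ 0.842 -0.585  0.02 ]
blue [222.  237.7] [ 180  184   84  112 7566] [0.501 0.327 0.02 ]
blue [194.9 322.4] [191 318   9  10  53] [0.252 0.395 0.02 ]
mat [[0.674, 0.452, 0.003], [0.672, 0.207, 0.003], [0.328, 0.205, 0.003], [0.328, 0.449, 0.003]]
bottle [ 0.517 -0.048  0.094]
key [ 0.679 -0.163  0.125]
handleL [ 0.574 -0.006  0.083]
handleR [ 0.58  -0.102  0.083]
tl [0.925 0.116 0.12 ]
tr [ 0.935 -0.189  0.12 ]
br [ 0.638 -0.199  0.12 ]
bl [0.619 0.098 0.12 ]
```

View pics/topcrop.png

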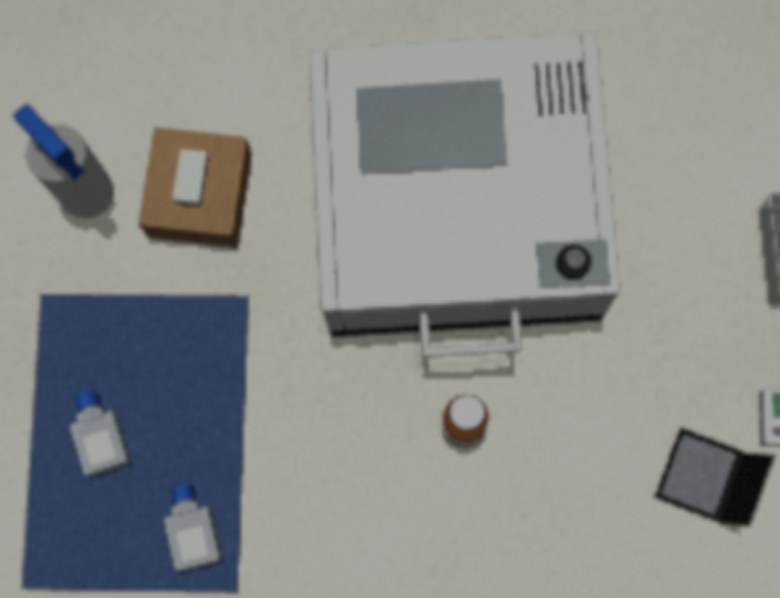

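>>> apply_moves:
  deltas:
    - [0, 2, -4, 0.2, 0, 0, 0.034]
    - [0, 2, -4, 0.2, 0, 0, 0.034]
    - [0, 2, -4, 0.2, 0, 0, 0.034]
    - [0, 2, -4, 0.2, 0, 0, 0.034]
    - [0, 2, -4, 0.2, 0, 0, 0.034]
    - [0, 2, -4, 0.2, 0, 0, 0.034]
    - [0, 2, -4, 0.2, 0, 0, 0.034]
    - [0, 2, -4, 0.2, 0, 0, 0.034]
    - [0, 2, -4, 0.2, 0, 0, 0.034]
    - [0, 2, -4, 0.2, 0, 0, 0.034]

```text
time_s: 1.2
ee_pos: [0.4246, 0.1004, 0.2507]
eef_rot: [3.141, 0.0, 3.063]
force: [1.1, 1.1, -0.5]
grip_width: 0.0939
grip_force: 0.0
```

>>> apply_moves:
  deltas:
    - [0, 2, -3.8, 0, 0, 0, 0.034]
    - [0, 2, -3.8, 0, 0, 0, 0.034]
    - [0, 2, -3.8, 0, 0, 0, 0.034]
    - [0, 1.6, -3.8, 0, 0, 0, 0.034]
    - [0, 0, 0, 0, 0, 0, 0]
    - [0, 0, 0, 0, 0, 0, 0]

```text
time_s: 1.8
ee_pos: [0.5, -0.0501, 0.25]
eef_rot: [3.141, -0.001, -3.087]
force: [0.2, 0.3, -0.6]
grip_width: 0.0941
grip_force: 0.0
```

Run:
```python
from h import *
o=ctrl.get_obs();print(o['ee_pos'],o['eef_rot'],o['time_s'])
c=shot('wrist','pics/w1.png');print(c['K'][0],c['k1'])
```

```text
[ 0.50002681 -0.05013039  0.25002389] [ 3.14124235e+00 -8.58643965e-04 -3.08725903e+00] 1.8
[387.91877982   0.         318.80920529] -0.031691312330715385
```

View pics/w1.png

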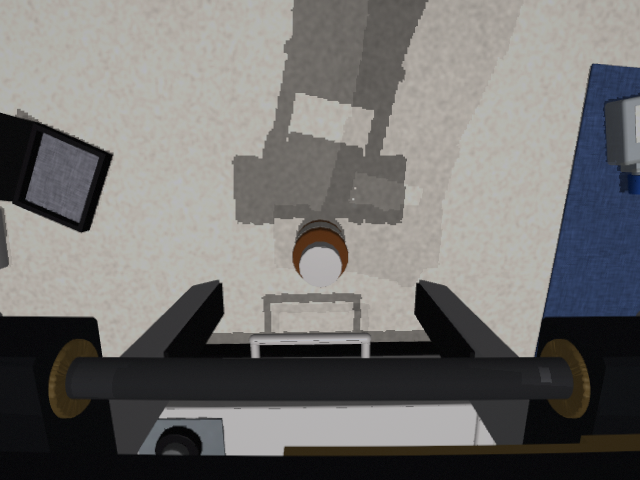

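The wrist view shows the bottle cap at (321,264), the handle bar from (252,339) to (370,338) and the case floor at about (66,180). Next I'll measure them from contours.

Run:
```python
from h import *
c=shot('wrist');im=c['img'];hsv=cv2.cvtColor(im,cv2.COLOR_RGB2HSV);g=cv2.cvtColor(im,cv2.COLOR_RGB2GRAY)
# bottle cap
m=((hsv[...,1]<30)&(g>170)).astype(np.uint8);m[:240]=0;m[290:]=0;m[:,:285]=0;m[:,360:]=0
k,l,s,ce=cv2.connectedComponentsWithStats(m);i=1+s[1:,4].argmax();print('cap',ce[i],s[i],onz(c,ce[i],.094))
m=cv2.inRange(hsv,(3,120,40),(20,255,255));m[:, :200]=0;m[:210]=0;m[310:]=0
x=cv2.boundingRect(m);print('amber',x,onz(c,(x[0],x[1]+x[3]*.6),.05),onz(c,(x[0]+x[2],x[1]+x[3]*.6),.05))
print('bar rows',g[328:352,262],g[328:352,310],g[328:352,360])
print('bar cols',g[345,245:270],g[345,355:380])
for u in ((262,338.5),(360,338)): print(onz(c,u,.088))
# case: floor (grey-violet) inside black
b=cv2.inRange(g,90,150);b[:115]=0;b[245:]=0;b[:,:20]=0;b[:,120:]=0
b=cv2.morphologyEx(b,cv2.MORPH_OPEN,np.ones((5,5)))
k,l,s,ce=cv2.connectedComponentsWithStats(b)
for j in range(1,k):
  if s[j,4]>800:
    r=cv2.minAreaRect(np.argwhere(l==j)[:,::-1].astype(np.float32));bx=cv2.boxPoints(r)
    P=np.array([onz(c,u,.005) for u in bx])
    print(s[j],bx.round(1).tolist(),P.round(4).tolist(),P.mean(0),np.linalg.norm(np.diff(P,axis=0),axis=1))
```

```text
cap [320.45977549 272.97988775] [ 285  248   75   42 2138] [ 0.52748385 -0.04738782  0.094     ]
amber (292, 220, 55, 53) [ 0.5213717  -0.07432835  0.05      ] [ 0.51844668 -0.02274927  0.05      ]
bar rows [178 180 179 178 109  96  65  92 112 131 148 170 182 180 171 126 152   5
   5   5   7   4   7   6] [178 178 175 111 102  72  80 102 120 139 160 181 183 176 170 161  71   9
   4   6   5   7   6   7] [179 168 101  94  77  68  95 112 132 150 174 183 180 172 164 148  88  89
  90  90  88  89  89  89]
bar cols [  5   6   4   5  62 125 159 170 174 170 158 139 115  73   6   4   4   5
   6   5   4   6   6   6   7] [  5   4   4   3   4  89 126 149 163 172 173 166 154 105  39   4   6   4
   6   5   4   5   7   5   6]
[ 0.59270362 -0.09555338  0.088     ]
[ 0.58727491 -0.00878717  0.088     ]
[  27  135   69   85 3456] [[21.299999237060547, 202.39999389648438], [42.900001525878906, 133.6999969482422], [99.4000015258789, 151.5], [77.80000305175781, 220.1999969482422]] [[0.4953, -0.3628, 0.005], [0.4245, -0.3326, 0.005], [0.4393, -0.2756, 0.005], [0.5109, -0.3035, 0.005]] [ 0.46749243 -0.3186265   0.005     ] [0.07695803 0.05890374 0.07690957]
```

Run:
```python
from h import *
c=shot('wrist')
print('cap',onz(c,(321,264.5),.094)); a=onz(c,(258,339.3),.083);b=onz(c,(362,338.2),.083);print(a,b,np.arctan2(a[0]-b[0],b[1]-a[1]))
print(onz(c,(249,345),.083),onz(c,(368.5,345),.083))
```

```text
cap [ 0.52024594 -0.04693918  0.094     ]
[ 0.59641015 -0.09934613  0.083     ] [ 0.58989374 -0.00573599  0.083     ] 0.06950009248106602
[ 0.6025384  -0.10739511  0.083     ] [0.59625437 0.00071768 0.083     ]
```

>>> apply_moves:
  deltas:
    - [0, 1, 0.1, -4, 0, 0, 0]
    - [0, 1, 0.1, -4, 0, 0, 0]
    - [0, 0, 0, -4, 0, 0, 0]
    - [0, 0, 0, -4, 0, 0, 0]
    - [0, 0, 0, -3, 0, 0, 0]
    - [0, 0, 0, -1.4, 0, 0, 0]
    - [0, 0, 0, 0, 0, 0, 0]
  grip_force: 15

```text
time_s: 2.65
ee_pos: [0.5195, -0.047, 0.0455]
eef_rot: [3.141, -0.002, -3.085]
force: [-0.2, 0.6, 1.5]
grip_width: 0.0938
grip_force: 0.0
```

>>> apply_moves:
  deltas:
    - [150, 0, 0, 0, 0, 0, 0]
    - [150, 0, 0, 0, 0, 0, 0]
    - [150, 0, 0, 0, 0, 0, 0]
    - [150, 0, 0, 0, 0, 0, 0]
    - [150, 0, 0, 0, 0, 0, 0]
    - [150, 0, 0, 0, 0, 0, 0]

```text
time_s: 3.25
ee_pos: [0.5203, -0.0478, 0.0467]
eef_rot: [-3.141, 0.0, -3.085]
force: [-1.0, -0.2, 2.1]
grip_width: 0.0518
grip_force: 15.0
```

>>> apply_moves:
  deltas:
    - [150, 0, 0, 2, 0, 0, 0]
    - [150, 0, 0, 3, 0, 0, 0]
    - [150, 0, -2, 3, 0, 0, 0]
    - [150, 0, -3.2, 0, 0, 0, 0]
    - [150, 1, -3.5, 0, 0, 0, 0]
    - [150, 1, -3.5, 0, 0, 0, 0]
    - [150, 1, -3.5, 0, 0, 0, 0]
    - [150, 2, -3.5, 0, 0, 0, 0]
    - [150, 2, -3.5, 0, 0, 0, 0]
    - [150, 1, -3.5, 0, 0, 0, 0]

```text
time_s: 4.25
ee_pos: [0.6009, -0.311, 0.1259]
eef_rot: [3.141, -0.0, -3.085]
force: [-0.6, 0.6, -1.1]
grip_width: 0.0521
grip_force: 15.0
```

>>> apply_moves:
  deltas:
    - [150, 0, 0, 0, 0, 0, 0]
    - [150, 0, 0, -4, 0, 0, 0]
    - [150, 0, 0, -2.5, 0, 0, 0]
    - [150, 0, 0, -1, 0, 0, 0]
    - [150, 0, 0, -0.5, 0, 0, 0]
    - [150, 0, 0, 0, 0, 0, 0]
    - [60, 0, 0, 0, 0, 0, 0]
    - [60, 0, 0, 0, 0, 0, 0]
    - [60, 0, 0, 0, 0, 0, 0]
    - [60, 0, 0, 0, 0, 0, 0]

```text
time_s: 5.25
ee_pos: [0.6003, -0.3098, 0.0468]
eef_rot: [-3.141, 0.001, -3.085]
force: [0.7, 0.9, 0.4]
grip_width: 0.0718
grip_force: 0.0
```

>>> apply_moves:
  deltas:
    - [0, 0, 0, 4, 0, 0, 0]
    - [0, 0, 0, 4, 0, 0, 0]
    - [0, 0, 0, 4, 0, 0, 0]
    - [0, -2, 0, 4, 0, 0, 0]
    - [0, -4, 0, 2, 0, 0, 0]
    - [0, -4, 0, 2, 0, 0, 0]
    - [0, -4, 0, 0, 0, 0, 0]
    - [0, -2, 0, 0, 0, 0, 0]
    - [0, 0, 0, 0, 0, 0, 0]

```text
time_s: 6.15
ee_pos: [0.4385, -0.31, 0.2474]
eef_rot: [-3.141, 0.001, -3.087]
force: [-0.4, 0.4, 0.8]
grip_width: 0.0939
grip_force: 0.0
```

Run:
```python
from h import *
c=shot('wrist','pics/w2.png');cv2.imwrite('pics/w2c.png',cv2.resize(c['img'],(640,480))[:,:,::-1])
```

```text
(no output)
```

View pics/w2.png

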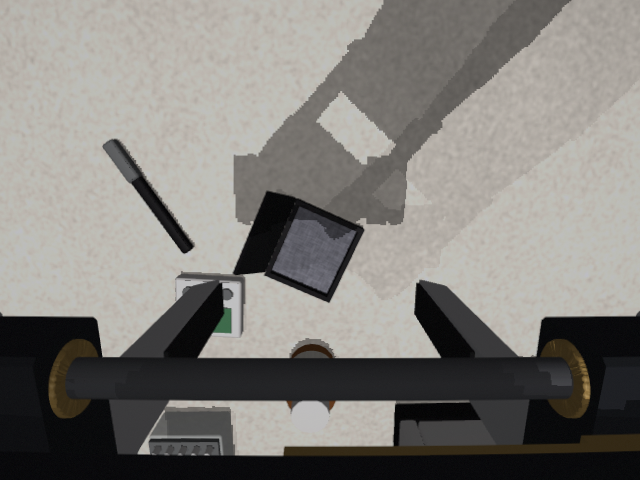

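The case floor has corners at about (302,203), (359,233), (327,294) and (272,270), with the lid on its left (-y) side. The bottle is standing upright at (312,380), beside the imager.

Run:
```python
from h import *
c=shot('wrist');g=cv2.cvtColor(c['img'],cv2.COLOR_RGB2GRAY)
poly=np.zeros_like(g);cv2.fillPoly(poly,[np.array([(300,198),(364,229),(331,301),(265,272)])],1)
m=((g>45)&(poly>0)).astype(np.uint8);m=cv2.morphologyEx(m,cv2.MORPH_OPEN,np.ones((5,5)))
r=cv2.minAreaRect(np.argwhere(m)[:,::-1].astype(np.float32))
def rep(n,bx,z):
    P=np.array([onz(c,u,z) for u in bx]);e=np.diff(P,axis=0);print(n,np.round(bx,1).tolist(),P.mean(0).round(4),np.linalg.norm(e,axis=1).round(4),np.arctan2(e[:,1],e[:,0]).round(3))
rep('floor',cv2.boxPoints(r),.005)
rep('rim',[(300,198),(364,229),(331,301),(265,272)],.015)
a=onz(c,(302,203),.005)
```

```text
floor [[271.0, 268.5], [298.79998779296875, 204.89999389648438], [356.1000061035156, 230.0], [328.29998779296875, 293.6000061035156]] [ 0.4685 -0.3153  0.005 ] [0.074  0.0646 0.0752] [ 2.775  1.213 -0.332]
rim [[300, 198], [364, 229], [331, 301], [265, 272]] [ 0.4671 -0.3137  0.015 ] [0.0715 0.0838 0.0758] [ 1.175 -0.346 -1.949]
```

>>> apply_moves:
  deltas:
    - [136, 1.5, 2.6, 0, 0, 0, -0.142]
    - [136, 1.5, 2.6, 0, 0, 0, -0.142]
    - [136, 1.5, 2.6, 0, 0, 0, -0.142]
    - [136, 1.5, 2.6, 0, 0, 0, -0.142]
    - [136, 1.5, 2.6, 0, 0, 0, -0.142]
    - [136, 1.5, 2.6, 0, 0, 0, -0.142]
    - [136, 1.5, 2.6, 0, 0, 0, -0.142]
    - [136, 1.5, 2.6, 0, 0, 0, -0.142]
    - [136, 1.5, 2.5, 0, 0, 0, -0.142]
    - [136, 1.5, 2.4, 0, 0, 0, -0.142]

```text
time_s: 7.25
ee_pos: [0.5914, -0.0509, 0.246]
eef_rot: [-3.141, -0.0, 1.773]
force: [-0.5, -0.1, -0.1]
grip_width: 0.0441
grip_force: 0.0
```

>>> apply_moves:
  deltas:
    - [136, 0.5, 0, 0, 0, 0, -0.14]
    - [136, 0, 0, 0, 0, 0, 0]
    - [136, 0, 0, 0, 0, 0, 0]

```text
time_s: 7.55
ee_pos: [0.5954, -0.0526, 0.2459]
eef_rot: [-3.141, -0.0, 1.642]
force: [-0.2, -0.4, -0.5]
grip_width: 0.0436
grip_force: 0.0
```

Run:
```python
from h import *
o=ctrl.get_obs();print(o['ee_pos'],o['eef_rot'])
c=shot('wrist','pics/w3.png')
for X in ((.593,-.0535,.083),(.596,-.103,.083),(.589,-.003,.083)): print(proj(c,X))
```

```text
[ 0.59536573 -0.05258832  0.2459322 ] [-3.14082061e+00 -1.41382400e-04  1.64239275e+00]
[314.02155312 240.24346756]
[313.48939383 296.46808325]
[313.44762074 178.63101002]
```

View pics/w3.png

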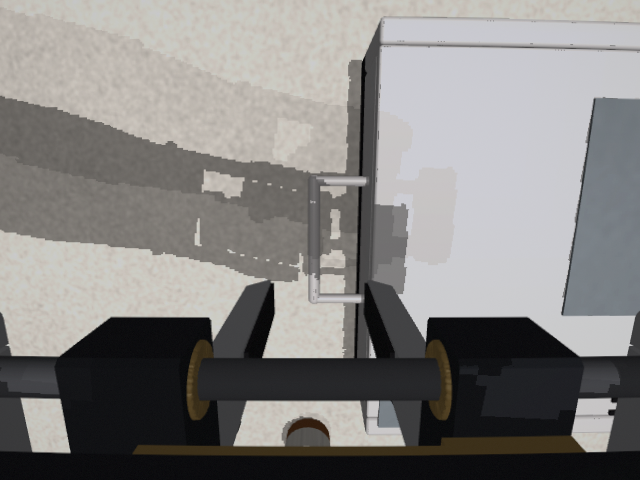

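The handle bar runs from (314,178) to (314,298), matching the predicted position, so I'll descend onto it and pull.

>>> apply_moves:
  deltas:
    - [136, -0.2, 0, -4, 0, 0, 0]
    - [136, 0, 0, -4, 0, 0, 0]
    - [136, 0, 0, -4, 0, 0, 0]
    - [136, 0, 0, -2.5, 0, 0, 0]
    - [136, 0, 0, -1.2, 0, 0, 0]
    - [136, 0, 0, 0, 0, 0, 0]
    - [240, 0, 0, 0, 0, 0, 0]
    - [240, 0, 0, 0, 0, 0, 0]
    - [240, 0, 0, 0, 0, 0, 0]
    - [240, 0, 0, 0, 0, 0, 0]
  grip_force: 20

```text
time_s: 8.6
ee_pos: [0.5934, -0.0528, 0.0902]
eef_rot: [3.14, 0.0, 1.638]
force: [0.5, -0.1, -0.4]
grip_width: 0.0151
grip_force: 0.0
```

>>> apply_moves:
  deltas:
    - [240, -1, -0.06, 0, 0, 0, 0]
    - [240, -2, -0.12, 0, 0, 0, 0]
    - [240, -2, -0.12, 0, 0, 0, 0]
    - [240, -2, -0.12, 0, 0, 0, 0]
    - [240, -2, -0.12, 0, 0, 0, 0]
    - [240, -2, -0.12, 0, 0, 0, 0]
    - [240, -1.5, -0.1, 0, 0, 0, 0]
    - [240, -1, -0.06, 0, 0, 0, 0]
    - [240, -0.8, -0.05, 0, 0, 0, 0]
    - [240, 0, 0, 0, 0, 0, 0]

```text
time_s: 9.6
ee_pos: [0.4499, -0.0624, 0.0901]
eef_rot: [3.141, 0.002, 1.638]
force: [-0.9, -8.2, 0.0]
grip_width: 0.0094
grip_force: 20.0
```

>>> apply_moves:
  deltas:
    - [240, -0.3, -0.1, 0, 0, 0, 0]
    - [240, 0, 0, 0, 0, 0, 0]
    - [130, 0, 0, 0, 0, 0, 0]
    - [130, 0, 0, 0, 0, 0, 0]
    - [130, 0, 0, 0, 0, 0, 0]
    - [130, 0, 0, 4, 0, 0, 0]
    - [130, 0, 0, 4, 0, 0, 0]
    - [130, 0, 0, 4, 0, 0, 0]
    - [80, 3, 0, 4, 0, 0, 0]
    - [80, 3, 0, 0, 0, 0, 0]

```text
time_s: 10.6
ee_pos: [0.5093, -0.0627, 0.2552]
eef_rot: [3.133, 0.002, 1.638]
force: [0.7, 0.6, -0.1]
grip_width: 0.0588
grip_force: 0.0
```

>>> apply_moves:
  deltas:
    - [80, 0, 0, 2, 0, 0, 0.14]
    - [80, 0, 0, 2, 0, 0, 0.14]
    - [80, 0, 0, 0, 0, 0, 0.14]
    - [80, 0, 0, 0, 0, 0, 0.14]
    - [80, 0, 0, 0, 0, 0, 0.14]
    - [80, 0, 0, 0, 0, 0, 0.14]
    - [80, 0, 0, 0, 0, 0, 0.14]
    - [80, 0, 0, 0, 0, 0, 0.14]
    - [80, 0, 0, 0, 0, 0, 0.14]
    - [80, 0, 0, 0, 0, 0, 0.14]

```text
time_s: 11.6
ee_pos: [0.5071, -0.0624, 0.2892]
eef_rot: [3.141, -0.001, 3.044]
force: [0.6, 0.2, -0.5]
grip_width: 0.0646
grip_force: 0.0
```

>>> apply_moves:
  deltas:
    - [80, 0, 0, 0, 0, 0, 0.14]
    - [80, 0, 0, 0, 0, 0, 0.03]
    - [80, 0, 0, 0, 0, 0, 0]

```text
time_s: 11.9
ee_pos: [0.5071, -0.0624, 0.2892]
eef_rot: [3.141, -0.0, -3.075]
force: [-0.2, 0.0, -0.0]
grip_width: 0.0644
grip_force: 0.0
```

Run:
```python
from h import *
o=ctrl.get_obs();print(o['ee_pos'],o['eef_rot'])
c=shot('wrist','pics/w4.png')
```

```text
[ 0.50712867 -0.06237193  0.28924067] [ 3.14143830e+00 -4.26728227e-04 -3.07494399e+00]
```

View pics/w4.png

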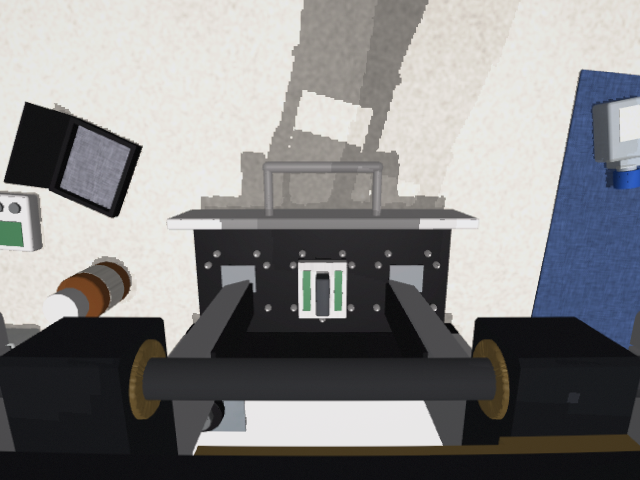

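The tray is fully out. The target is in the middle nest with its grip bar at about (322,292), the pegs show as grey dots, and the outer nests are empty at about (238,280) and (405,280). The bottle is still upright at about (95,290).

Run:
```python
from h import *
c=shot('wrist');im=c['img'];g=cv2.cvtColor(im,cv2.COLOR_RGB2GRAY)
m=(g>90).astype(np.uint8);m[:236]=0;m[330:]=0;m[:,:198]=0;m[:,448:]=0
k,l,s,ce=cv2.connectedComponentsWithStats(m)
for i in range(1,k):
    if 8<s[i,4]<150 and s[i,2]<14 and s[i,3]<14: print(ce[i].round(1),s[i,2:],onz(c,ce[i],.053).round(4))
print('panel top front corners',onz(c,(168,220.5),.103),onz(c,(477,219.5),.103))
cv2.imwrite('pics/w4c.png',cv2.resize(im[225:335,195:455],None,fx=3,fy=3,interpolation=cv2.INTER_CUBIC)[:,:,::-1])
```

```text
[216.2 253.6] [ 7  6 35] [ 0.5448 -0.1676  0.053 ]
[256.2 253.6] [ 7  6 35] [ 0.542  -0.1261  0.053 ]
[301.9 253.2] [ 6  7 29] [ 0.5385 -0.0788  0.053 ]
[342.  253.2] [ 7  7 34] [ 0.5357 -0.0374  0.053 ]
[387.6 253.2] [ 6  7 32] [0.5326 0.0098 0.053 ]
[427.6 253.1] [ 7  7 34] [0.5297 0.0513 0.053 ]
[207.9 265.1] [ 7  7 37] [ 0.5578 -0.1763  0.053 ]
[266.2 265. ] [ 7  7 36] [ 0.5536 -0.1154  0.053 ]
[292.7 264.9] [ 6  7 33] [ 0.5517 -0.0877  0.053 ]
[351.4 264.8] [ 6  7 32] [ 0.5475 -0.0267  0.053 ]
[377.8 264.8] [ 7  7 35] [0.5457 0.0009 0.053 ]
[436.4 264.6] [ 7  6 35] [0.5414 0.0621 0.053 ]
[267.6 307.9] [ 6  7 33] [ 0.6013 -0.1122  0.053 ]
[293.5 307.7] [ 6  7 34] [ 0.5991 -0.0845  0.053 ]
[350.5 307.5] [ 6  8 34] [ 0.5948 -0.0235  0.053 ]
[376.4 307.3] [ 6  7 34] [0.5928 0.0041 0.053 ]
[433.6 307.1] [ 6  7 34] [0.5886 0.0657 0.053 ]
panel top front corners [ 0.5042135  -0.19804453  0.103     ] [0.48510146 0.07617974 0.103     ]
```

View pics/w4c.png

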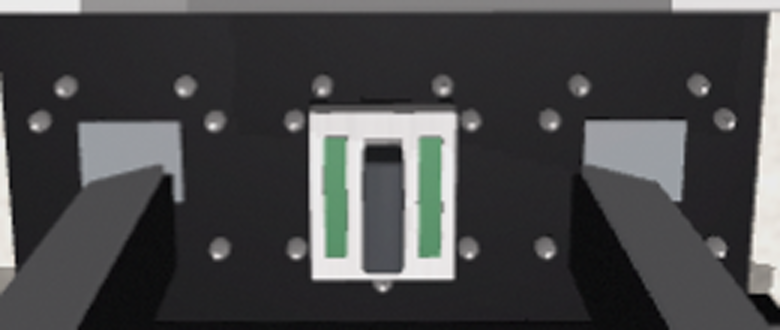

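>>> apply_moves:
  deltas:
    - [130, 2.6, 0.3, -4, 0, 0, 0]
    - [130, 2, 0.4, -4, 0, 0, 0]
    - [130, 2, 0, -4, 0, 0, 0]
    - [130, 0, 0, -4, 0, 0, 0]
    - [130, 0, 0, -3, 0, 0, 0]
    - [130, 0, 0, -1.4, 0, 0, 0]
    - [130, 0, 0, 0, 0, 0, 0]
    - [130, 0, 0, 0, 0, 0, 0]
  grip_force: 20

```text
time_s: 12.8
ee_pos: [0.5736, -0.0555, 0.0863]
eef_rot: [-3.141, 0.001, -3.076]
force: [1.1, 0.7, -0.1]
grip_width: 0.0462
grip_force: 0.0
```

>>> apply_moves:
  deltas:
    - [240, 0, 0, 0, 0, 0, 0]
    - [240, 0, 0, 0, 0, 0, 0]
    - [240, 0, 0, 0, 0, 0, 0]
    - [240, 0, 0, 0, 0, 0, 0]
    - [240, 0, 0, 0, 0, 0, 0]
    - [240, 0, 0, 0, 0, 0, 0]

```text
time_s: 13.4
ee_pos: [0.5732, -0.0554, 0.0857]
eef_rot: [3.142, 0.0, -3.075]
force: [-0.6, 0.3, 2.9]
grip_width: 0.0137
grip_force: 20.0
```

>>> apply_moves:
  deltas:
    - [240, 0, 0, 2, 0, 0, 0]
    - [240, 0, 0, 4, 0, 0, 0]
    - [240, 0, 0, 4, 0, 0, 0]
    - [240, -1.3, -3.2, 0, 0, 0, -0.06]
    - [240, -1.3, -3.2, 0, 0, 0, -0.06]
    - [240, -1.3, -3.3, 0, 0, 0, -0.06]
    - [240, -1.3, -3.3, 0, 0, 0, -0.06]
    - [240, -1.4, -3.3, 0, 0, 0, -0.06]
    - [240, -1.4, -3.2, 0, 0, 0, -0.06]
    - [240, -1.3, -3.2, 0, 0, 0, -0.06]

```text
time_s: 14.4
ee_pos: [0.4793, -0.2837, 0.1853]
eef_rot: [3.142, -0.0, 2.785]
force: [0.6, -0.3, -0.6]
grip_width: 0.0138
grip_force: 20.0
```

>>> apply_moves:
  deltas:
    - [240, -1.3, -3.2, 0, 0, 0, 0]
    - [240, 0, 0, 0, 0, 0, 0]
    - [240, 0, 0, -4, 0, 0, 0]
    - [240, 0, 0, -4, 0, 0, 0]
    - [240, 0, 0, -3, 0, 0, 0]
    - [240, 0, 0, -1.5, 0, 0, 0]
    - [240, 0, 0, -1, 0, 0, 0]
    - [240, 0, 0, -0.3, 0, 0, 0]
    - [240, 0, 0, 0, 0, 0, 0]

```text
time_s: 15.3
ee_pos: [0.4676, -0.3147, 0.0482]
eef_rot: [-3.141, 0.001, 2.788]
force: [0.3, 0.8, -1.4]
grip_width: 0.0137
grip_force: 20.0
```

Another 3 mm brings it to the case floor, then I'll release and retreat.

>>> apply_moves:
  deltas:
    - [240, 0, 0, -0.25, 0, 0, 0]
    - [240, 0, 0, 0, 0, 0, 0]
    - [174, 0, 0, 0, 0, 0, 0]
    - [174, 0, 0, 0, 0, 0, 0]
    - [174, 0, 0, 0, 0, 0, 0]
    - [174, 0, 0, 2, 0, 0, 0]
    - [174, 0, 0, 4, 0, 0, 0]
    - [174, 0, 0, 4, 0, 0, 0]
    - [100, 0, 0, 4, 0, 0, 0]
    - [50, 0, 3, 4, 0, 0, 0]

```text
time_s: 16.3
ee_pos: [0.4667, -0.2858, 0.2266]
eef_rot: [-3.141, 0.0, 2.785]
force: [0.7, 1.1, 0.4]
grip_width: 0.0424
grip_force: 0.0
```

Run:
```python
from h import *
t=shot('top');w=shot('wrist')
a=cv2.resize(t['img'][210:300,150:480],None,fx=2.3,fy=2.3,interpolation=cv2.INTER_CUBIC)
b=w['img'][100:480]
W=max(a.shape[1],640);f=lambda i:cv2.copyMakeBorder(i,0,0,0,W-i.shape[1],cv2.BORDER_CONSTANT)
cv2.imwrite('pics/chk1.png',np.vstack([f(a),f(b)])[:600,:,::-1])
```

```text
(no output)
```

View pics/chk1.png

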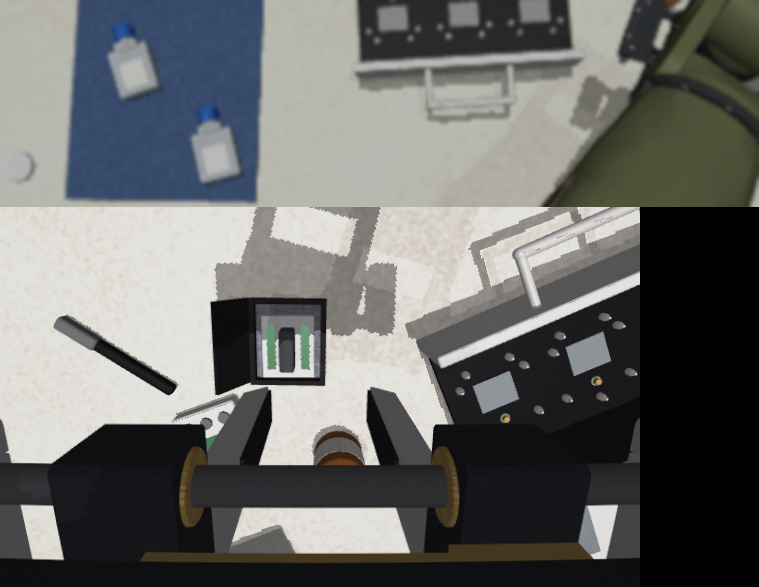

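The target lies flat in its case at (288,350), the tray's nests are empty, and both flasks are still on the mat. I'll move over the mat now.

>>> apply_moves:
  deltas:
    - [0, -0.2, 4.2, 1, 0, 0, 0.03]
    - [0, -0.2, 4.2, 1, 0, 0, 0.03]
    - [0, -0.2, 4.2, 1, 0, 0, 0.03]
    - [0, -0.2, 4.2, 1, 0, 0, 0.03]
    - [0, -0.2, 4.2, 1, 0, 0, 0.03]
    - [0, -0.2, 4.2, 1, 0, 0, 0.03]
    - [0, -0.2, 4.2, 1, 0, 0, 0.03]
    - [0, -0.2, 4.2, 0, 0, 0, 0.03]
    - [0, -0.2, 4.2, 0, 0, 0, 0.03]
    - [0, -0.2, 4.2, 0, 0, 0, 0.03]

```text
time_s: 17.4
ee_pos: [0.4468, 0.1371, 0.2945]
eef_rot: [-3.141, -0.0, 3.089]
force: [0.5, -0.4, -0.0]
grip_width: 0.0937
grip_force: 0.0
```

>>> apply_moves:
  deltas:
    - [0, -0.2, 4.2, 0, 0, 0, 0.03]
    - [0, -0.2, 4.2, 0, 0, 0, 0.03]
    - [0, -0.2, 4.2, 0, 0, 0, 0.03]
    - [0, -0.2, 4, 0, 0, 0, 0.03]
    - [0, 0, 0, 0, 0, 0, 0.03]
    - [0, 0, 0, 0, 0, 0, 0]

```text
time_s: 18.0
ee_pos: [0.439, 0.3017, 0.294]
eef_rot: [-3.141, -0.001, -3.043]
force: [0.1, -1.6, 0.8]
grip_width: 0.0937
grip_force: 0.0
```

Run:
```python
from h import *
o=ctrl.get_obs();print(o['ee_pos'],o['eef_rot'])
c=shot('wrist','pics/w5.png')
```

```text
[0.4390016  0.30174026 0.29401159] [-3.14081221e+00 -1.22275220e-03 -3.04327902e+00]
```

View pics/w5.png

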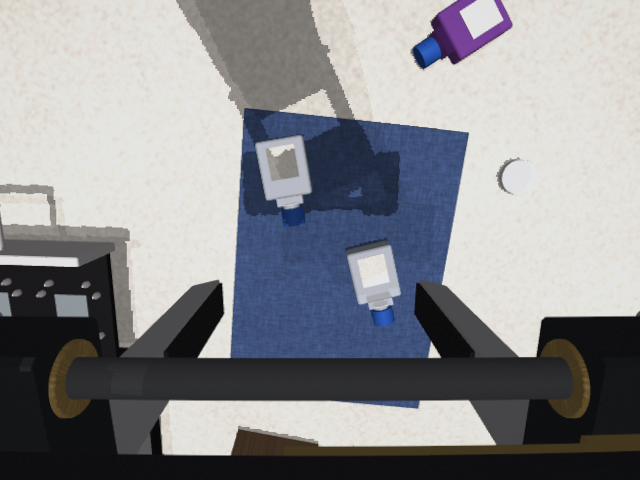

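There are three candidates: A at (284,167) and B at (373,273), both clear and on the mat, and the purple one at (470,30). The purple look-alike is off the mat, so A and B are the ones meant. I'll measure both and confirm in a crop.

```bash
cat >> h.py <<'E'
def flasks(c,roi,ztop=.030,zcap=.0185):
    """body top faces + caps of clear flasks in roi (x0,y0,x1,y1): centre, direction body->cap"""
    hsv=cv2.cvtColor(c['img'],cv2.COLOR_RGB2HSV);M=np.zeros(hsv.shape[:2],np.uint8);x0,y0,x1,y1=roi;M[y0:y1,x0:x1]=1
    m=((hsv[...,1]<70)&(hsv[...,2]>85)).astype(np.uint8)*M
    cap=cv2.inRange(hsv,(100,190,60),(130,255,255))*M
    out=[]
    for q in cv2.findContours(m,cv2.RETR_EXTERNAL,cv2.CHAIN_APPROX_NONE)[0]:
        if not 1200<cv2.contourArea(q)<5000: continue
        f=np.zeros_like(m);cv2.drawContours(f,[q],-1,1,-1);f=cv2.morphologyEx(f,cv2.MORPH_OPEN,np.ones((29,29)) if 0 else cv2.getStructuringElement(cv2.MORPH_ELLIPSE,(31,31)))
        q2=max(cv2.findContours(f,cv2.RETR_EXTERNAL,cv2.CHAIN_APPROX_NONE)[0],key=cv2.contourArea)
        bx=cv2.boxPoints(cv2.minAreaRect(q2));P=np.array([onz(c,u,ztop) for u in bx])
        e=np.diff(P,axis=0);out.append((bx.round(1),P.mean(0),np.linalg.norm(e,axis=1),np.arctan2(e[:,1],e[:,0])))
    return out
E
python3 - <<'E'
from h import *
c=shot('wrist')
for bx,p,L,a in flasks(c,(235,110,430,330)): print(bx.tolist(),p.round(4),L.round(4),a.round(3))
cv2.imwrite('pics/w5c.png',cv2.resize(c['img'][110:335,235:435],None,fx=2.6,fy=2.6,interpolation=cv2.INTER_CUBIC)[:,:,::-1])
E
```

```text
Traceback (most recent call last):
  File "h.py", line 35, in flasks
    q2=max(cv2.findContours(f,cv2.RETR_EXTERNAL,cv2.CHAIN_APPROX_NONE)[0],key=cv2.contourArea)
ValueError: max() iterable argument is empty
```

```bash
sed -i 's/np.ones((29,29)) if 0 else //; s/(31,31)/(25,25)/' h.py
sed -i 's/^        q2=max.*/        Q=cv2.findContours(f,cv2.RETR_EXTERNAL,cv2.CHAIN_APPROX_NONE)[0]\n        if not Q: continue\n        q2=max(Q,key=cv2.contourArea)/' h.py
python3 - <<'E'
from h import *
c=shot('wrist')
cv2.imwrite('pics/w5c.png',cv2.resize(c['img'][110:335,235:435],None,fx=2.6,fy=2.6,interpolation=cv2.INTER_CUBIC)[:,:,::-1])
for bx,p,L,a in flasks(c,(248,120,420,330)): print(bx.tolist(),p.round(4),L.round(4),a.round(3))
E
```

```text
[[346.8999938964844, 252.5], [391.5, 243.10000610351562], [404.29998779296875, 303.8999938964844], [359.79998779296875, 313.29998779296875]] [0.4998 0.3698 0.03  ] [0.0502 0.0737 0.0522] [ 1.881  0.341 -1.254]
[[255.0, 141.8000030517578], [302.79998779296875, 133.39999389648438], [315.20001220703125, 203.6999969482422], [267.3999938964844, 212.1999969482422]] [0.3931 0.2591 0.03  ] [0.0507 0.0742 0.0527] [ 1.833  0.268 -1.301]
```

View pics/w5c.png

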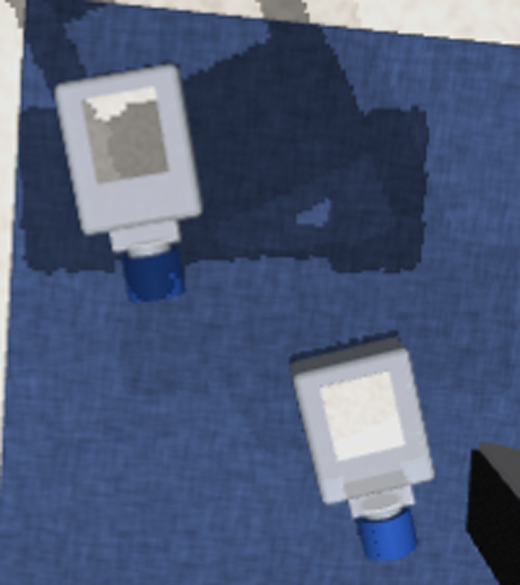

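```bash
cat >> h.py <<'E'
def fl2(c,roi,**k):
    for bx,p,L,a in flasks(c,roi,**k):
        y=k.get('ztop',.03)
        P=np.array([onz(c,u,y) for u in bx]);th=np.mean([a[0]-np.pi/2,a[1],a[2]+np.pi/2])
        print((P[0,:2]+P[1,:2])/2+.031*np.array([np.cos(th),np.sin(th)]),'capdir',th,L,bx[0])
E
python3 - <<'E'
from h import *
fl2(shot('wrist'),(248,120,420,330))
E
```

```text
[0.49431704 0.36827985] capdir 0.36039855013707284 [0.05031461 0.07390832 0.05229269] [346.6 253.4]
[0.38693975 0.25811666] capdir 0.28900870110686955 [0.05080404 0.07410633 0.05279865] [254.7 142.3]
```

>>> apply_moves:
  deltas:
    - [0, -2.6, -2.2, -4, 0, 0, 0.09]
    - [0, -2.6, -2.2, -4, 0, 0, 0.09]
    - [0, 0, 0, -4, 0, 0, 0]
    - [0, 0, 0, -4, 0, 0, 0]
    - [0, 0, 0, -4, 0, 0, 0]
    - [0, 0, 0, -3.5, 0, 0, 0]
    - [0, 0, 0, -2, 0, 0, 0]
    - [0, 0, 0, -0.8, 0, 0, 0]
    - [0, 0, 0, 0, 0, 0, 0]
    - [0, 0, 0, 0, 0, 0, 0]
  grip_force: 12

```text
time_s: 19.2
ee_pos: [0.3903, 0.2597, 0.0369]
eef_rot: [3.141, 0.002, -2.866]
force: [-0.2, 0.2, -0.6]
grip_width: 0.0937
grip_force: 0.0
```

>>> apply_moves:
  deltas:
    - [180, 0, 0, 0, 0, 0, 0]
    - [180, 0, 0, 0, 0, 0, 0]
    - [180, 0, 0, 0, 0, 0, 0]
    - [180, 0, 0, 0, 0, 0, 0]
    - [180, 0, 0, 0, 0, 0, 0]
    - [180, 0, 0, 0, 0, 0, 0]
    - [180, 0, 0, 0, 0, 0, 0]

```text
time_s: 19.9
ee_pos: [0.3897, 0.2597, 0.0358]
eef_rot: [-3.142, -0.0, -2.865]
force: [0.4, -0.5, 1.6]
grip_width: 0.0512
grip_force: 12.0
```

>>> apply_moves:
  deltas:
    - [180, 0, 0, 3, 0, 0, 0]
    - [180, 0, 0, 4.5, 0, 0, -0.14]
    - [180, 0, 0, 4.5, 0, 0, -0.14]
    - [180, 0, 0, 4.5, 0, 0, -0.14]
    - [180, 0.9, -2, 0, 0, 0, -0.14]
    - [180, 0.9, -2, 0, 0, 0, -0.14]
    - [180, 0.9, -2, 0, 0, 0, -0.14]
    - [180, 0.9, -2, 0, 0, 0, -0.14]
    - [180, 0.9, -2, 0, 0, 0, -0.14]
    - [180, 0.9, -2, 0, 0, 0, -0.14]

```text
time_s: 20.9
ee_pos: [0.4439, 0.1388, 0.2007]
eef_rot: [-3.141, -0.0, 2.152]
force: [-0.3, -0.5, -1.0]
grip_width: 0.0511
grip_force: 12.0
```

>>> apply_moves:
  deltas:
    - [180, 0.9, -2, 0, 0, 0, -0.14]
    - [180, 0.9, -2, 0, 0, 0, -0.14]
    - [180, 0.9, -2, 0, 0, 0, -0.14]
    - [180, 0.9, -2, 0, 0, 0, -0.14]
    - [180, 0.9, -2, 0, 0, 0, -0.14]
    - [180, 0.9, -2, 0, 0, 0, -0.14]
    - [180, 0.9, -2, 0, 0, 0, -0.14]
    - [180, 0.9, -2, 0, 0, 0, -0.14]
    - [180, 0.9, -2, 0, 0, 0, -0.14]
    - [180, 0.9, -2, 0, 0, 0, -0.14]

```text
time_s: 21.9
ee_pos: [0.5339, -0.0612, 0.2006]
eef_rot: [-3.141, 0.0, 0.752]
force: [0.7, 0.9, -1.1]
grip_width: 0.0504
grip_force: 12.0
```

>>> apply_moves:
  deltas:
    - [180, 0.9, -2, 0, 0, 0, -0.14]
    - [180, 0.9, -2, 0, 0, 0, -0.14]
    - [180, 0.9, -2, 0, 0, 0, -0.14]
    - [180, 0.6, -2, 0, 0, 0, -0.13]
    - [180, 0, 0, 0, 0, 0, 0]
    - [180, 0, 0, 0, 0, 0, 0]

```text
time_s: 22.5
ee_pos: [0.5664, -0.1402, 0.2004]
eef_rot: [-3.141, 0.001, 0.21]
force: [0.1, 0.7, -0.2]
grip_width: 0.0507
grip_force: 12.0
```

Run:
```python
from h import *
o=ctrl.get_obs();print(o['ee_pos'],o['eef_rot'],o['grip_width'])
c=shot('wrist','pics/w6.png')
```

```text
[ 0.56639419 -0.14019719  0.2003852 ] [-3.14104405e+00  7.29178672e-04  2.09834944e-01] 0.050696816264523006
```

View pics/w6.png

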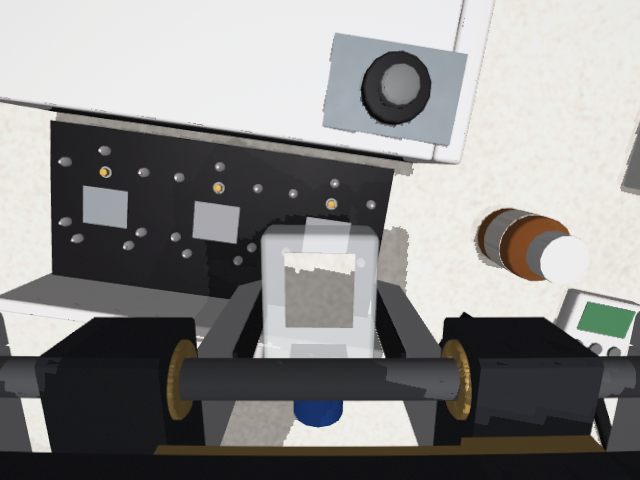

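The flask is held straight in the jaws, its far edge at row 232 and cap towards the robot. The nest pins and pegs, the start key at (400,84) and the upright bottle are all visible.

Run:
```python
from h import *
c=shot('wrist');o=ctrl.get_obs();T=toolT(o);Ti=np.linalg.inv(T)
for u in ((263,238),(320,233),(377,240)):
    for z in (.194,): p=onz(c,u,z);print(u,(Ti@np.append(p,1))[:3].round(4))
print('key',onz(c,(401,84),.125+.005),onz(c,(401,84),.14))
for u in ((331,204),(219,188),(105,172)): print('pin',onz(c,u,.05).round(4))
n2=np.array([.5733,-.0556]);ex=np.array([np.cos(.069),np.sin(.069)]);ey=np.array([-ex[1],ex[0]])
for k in (1,0,-1): print('pin pred',(n2+.09*k*ey+.02*ex).round(4),'nest',(n2+.09*k*ey).round(4))
```

```text
(263, 238) [ 0.0349 -0.0221  0.0067]
(320, 233) [0.0371 0.002  0.0067]
(377, 240) [0.0341 0.0261 0.0067]
key [ 0.6812856  -0.16222992  0.13      ] [ 0.67911067 -0.16066222  0.14      ]
pin [ 0.6013 -0.1435  0.05  ]
pin [ 0.5952 -0.0554  0.05  ]
pin [0.589  0.0339 0.05  ]
pin pred [0.587  0.0356] nest [0.5671 0.0342]
pin pred [ 0.5933 -0.0542] nest [ 0.5733 -0.0556]
pin pred [ 0.5995 -0.144 ] nest [ 0.5795 -0.1454]
```

>>> apply_moves:
  deltas:
    - [180, 1, -0.5, 0, 0, 0, -0.14]
    - [180, 0, 0, -4, 0, 0, 0]
    - [180, 0, 0, -4, 0, 0, 0]
    - [180, 0, 0, -2.2, 0, 0, 0]
    - [180, 0, 0, 0, 0, 0, 0]
    - [180, 0, 0, 0, 0, 0, 0]

```text
time_s: 23.2
ee_pos: [0.577, -0.1449, 0.0999]
eef_rot: [3.141, -0.001, 0.069]
force: [0.1, 0.8, 0.0]
grip_width: 0.051
grip_force: 12.0
```

>>> apply_moves:
  deltas:
    - [180, 0, -0.05, -0.8, 0, 0, 0]
    - [180, 0, 0, -0.5, 0, 0, 0]
    - [180, 0, 0, -0.5, 0, 0, 0]
    - [180, 0, 0, -0.3, 0, 0, 0]
    - [180, 0, 0, -0.1, 0, 0, 0]
    - [180, 0, 0, 0, 0, 0, 0]

```text
time_s: 23.8
ee_pos: [0.5772, -0.1458, 0.0776]
eef_rot: [3.141, -0.002, 0.068]
force: [-0.4, 1.6, 4.5]
grip_width: 0.0511
grip_force: 12.0
```

>>> apply_moves:
  deltas:
    - [70, 0, 0, 0, 0, 0, 0]
    - [70, 0, 0, 0, 0, 0, 0]
    - [70, 0, 0, 0, 0, 0, 0]
    - [70, 0, 0, 3, 0, 0, 0]
    - [70, 0, 0, 4, 0, 0, 0]
    - [70, 0, 0, 4, 0, 0, 0]
    - [70, -1, 2, 4, 0, 0, 0]
    - [70, -2, 3, 4, 0, 0, 0]
    - [70, -2, 3, 0, 0, 0, 0]
    - [70, 0, 0, 0, 0, 0, 0]

```text
time_s: 24.8
ee_pos: [0.527, -0.0656, 0.2654]
eef_rot: [3.141, -0.002, 0.07]
force: [-0.3, 0.5, 0.1]
grip_width: 0.0685
grip_force: 0.0
```

Run:
```python
from h import *
c=shot('wrist');t=shot('top');o=ctrl.get_obs();print(o['ee_pos'],o['eef_rot'])
a=cv2.resize(t['img'][170:300,150:300],(320,277),interpolation=cv2.INTER_CUBIC)
cv2.imwrite('pics/chk2.png',np.vstack([np.hstack([a,np.zeros((277,320,3),np.uint8)]),c['img'][:320]])[:,:,::-1])
```

```text
[ 0.52805166 -0.06773353  0.26416146] [ 3.14134920e+00 -4.54700848e-04  6.87208259e-02]
```

View pics/chk2.png

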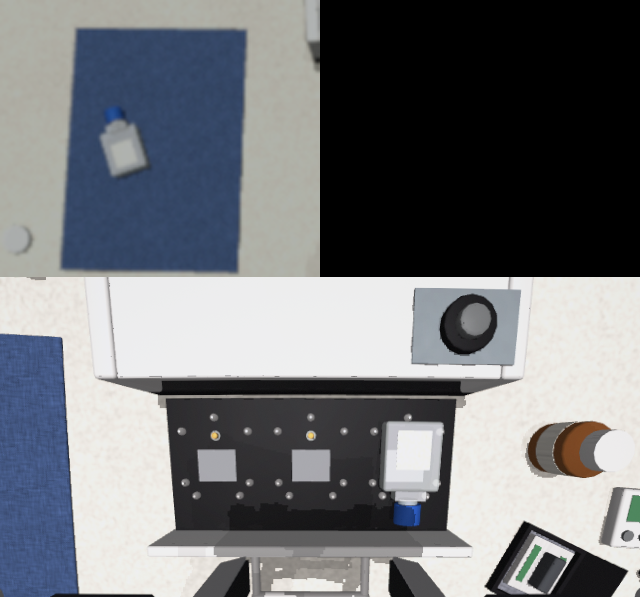

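Flask 1 is seated between nest3's pegs, cap to the front panel at (407,236). The other flask is still on the mat, so I'll go look at it with the jaws already turned along it.

>>> apply_moves:
  deltas:
    - [0, -0.6, 4.1, 0, 0, 0, 0.027]
    - [0, -0.6, 4.1, 0, 0, 0, 0.027]
    - [0, -0.6, 4.1, 0, 0, 0, 0.027]
    - [0, -0.6, 4.1, 0, 0, 0, 0.027]
    - [0, -0.6, 4.1, 0, 0, 0, 0.027]
    - [0, -0.6, 4.1, 0, 0, 0, 0.027]
    - [0, -0.6, 4.1, 0, 0, 0, 0.027]
    - [0, -0.6, 4.1, 0, 0, 0, 0.027]
    - [0, -0.6, 4.1, 0, 0, 0, 0.027]
    - [0, -0.4, 4, 0, 0, 0, 0.027]

```text
time_s: 25.9
ee_pos: [0.4704, 0.3423, 0.2631]
eef_rot: [3.141, 0.001, 0.338]
force: [0.7, -0.9, 0.2]
grip_width: 0.0941
grip_force: 0.0
```

>>> apply_moves:
  deltas:
    - [0, 0, 0, 0, 0, 0, 0]
    - [0, 0, 0, 0, 0, 0, 0]

```text
time_s: 26.1
ee_pos: [0.4706, 0.3409, 0.2628]
eef_rot: [3.141, 0.002, 0.338]
force: [-0.1, -1.0, -0.4]
grip_width: 0.0941
grip_force: 0.0
```

Run:
```python
from h import *
o=ctrl.get_obs();print(o['ee_pos'],o['eef_rot'])
c=shot('wrist','pics/w7.png')
print(proj(c,(.494,.368,.03)),proj(c,(.542,.384,.019)))
for bx,p,L,a in flasks(c,(150,10,500,330)): print(bx.tolist(),L,a)
hsv=cv2.cvtColor(c['img'],cv2.COLOR_RGB2HSV)
m=((hsv[...,1]<70)&(hsv[...,2]>85)).astype(np.uint8)
k,l,s,ce=cv2.connectedComponentsWithStats(m)
for i in range(1,k):
    if s[i,4]>300: print(s[i],ce[i])
```

```text
[0.47055757 0.34090065 0.26280994] [3.14092829e+00 1.64583609e-03 3.38076102e-01]
[299.15175706 196.54993469] [300.0144753  144.32328803]
[[274.0, 151.0], [324.0, 151.0], [324.0, 226.0], [274.0, 226.0]] [0.04840011 0.07352363 0.05048411] [-1.23244061 -2.7995031   1.90954468]
[[399.0, 10.0], [499.0, 10.0], [499.0, 65.0], [399.0, 65.0]] [0.0913725  0.04714158 0.09371697] [-1.2184914  -2.71305704  1.92008271]
[    0     0   272   358 72754] [113.52530445 150.94042939]
[  323     0   314   358 47486] [522.09558607 154.18936107]
[ 595   46   45  117 2761] [624.00108656 122.77363274]
[ 273  151   52   76 3485] [299.13256815 190.82611191]
[614 228  26  36 633] [629.39810427 245.82306477]
[ 391  303   50   55 1277] [414.03523884 340.7541112 ]
[ 198  320  140   38 2761] [251.64179645 344.584933  ]
[ 66 376  46  20 539] [ 84.79406308 384.82931354]
[  137   400   360    56 15917] [315.58076271 426.5443865 ]
```

Run:
```python
from h import *
c=shot('wrist');o=ctrl.get_obs()
p=onz(c,(299,226.5),.03);a=o['eef_rot'][2];q=p[:2]+.031*np.array([np.cos(a),np.sin(a)]);print(p,q,q-o['ee_pos'][:2])
g=c['img'][140:235,299].mean(1).astype(int);print(g.tolist())
```

```text
[0.46564318 0.35783049 0.03      ] [0.49490717 0.36805881] [0.02411653 0.02816098]
[123, 124, 124, 125, 125, 124, 124, 122, 116, 111, 125, 179, 203, 203, 209, 210, 205, 204, 205, 204, 204, 205, 205, 189, 180, 184, 196, 203, 203, 202, 203, 203, 203, 203, 203, 204, 204, 205, 204, 204, 204, 204, 203, 204, 220, 232, 235, 234, 232, 232, 234, 235, 236, 235, 234, 234, 236, 236, 236, 234, 232, 233, 233, 233, 235, 237, 237, 236, 233, 234, 235, 235, 236, 236, 235, 234, 234, 233, 228, 211, 205, 204, 205, 205, 190, 172, 106, 63, 59, 59, 57, 56, 55, 55, 55]
```

>>> apply_moves:
  deltas:
    - [0, 1.2, 1.4, -4, 0, 0, 0]
    - [0, 1.2, 1.3, -4, 0, 0, 0]
    - [0, 0, 0, -4, 0, 0, 0]
    - [0, 0, 0, -4, 0, 0, 0]
    - [0, 0, 0, -4, 0, 0, 0]
    - [0, 0, 0, -2, 0, 0, 0]
    - [0, 0, 0, -1, 0, 0, 0]
    - [0, 0, 0, 0, 0, 0, 0]
    - [0, 0, 0, 0, 0, 0, 0]

```text
time_s: 27.1
ee_pos: [0.495, 0.3679, 0.0353]
eef_rot: [-3.141, -0.002, 0.337]
force: [-0.2, 0.9, 0.2]
grip_width: 0.0943
grip_force: 0.0
```

>>> apply_moves:
  deltas:
    - [180, 0, 0, -0.3, 0, 0, 0]
    - [180, 0, 0, 0, 0, 0, 0]
    - [180, 0, 0, 0, 0, 0, 0]
    - [180, 0, 0, 0, 0, 0, 0]
    - [180, 0, 0, 0, 0, 0, 0]
    - [180, 0, 0, 0, 0, 0, 0]
    - [180, 0, 0, 0, 0, 0, 0]

```text
time_s: 27.8
ee_pos: [0.4941, 0.3681, 0.0311]
eef_rot: [-3.142, -0.0, 0.338]
force: [0.1, 0.9, 1.3]
grip_width: 0.0506
grip_force: 12.0
```

>>> apply_moves:
  deltas:
    - [180, 0, 0, 3, 0, 0, 0]
    - [180, 0, 0, 4.6, 0, 0, 0.14]
    - [180, 0, 0, 4.6, 0, 0, 0.14]
    - [180, 0, 0, 4.6, 0, 0, 0.14]
    - [180, 0.4, -2, 0, 0, 0, 0.14]
    - [180, 0.4, -2, 0, 0, 0, 0.14]
    - [180, 0.4, -2, 0, 0, 0, 0.14]
    - [180, 0.4, -2, 0, 0, 0, 0.14]
    - [180, 0.4, -2, 0, 0, 0, 0.14]
    - [180, 0.4, -2, 0, 0, 0, 0.14]

```text
time_s: 28.8
ee_pos: [0.5181, 0.2471, 0.1989]
eef_rot: [-3.141, 0.0, 1.604]
force: [0.5, 0.4, -0.4]
grip_width: 0.0507
grip_force: 12.0
```

>>> apply_moves:
  deltas:
    - [180, 0.4, -2, 0, 0, 0, 0.14]
    - [180, 0.4, -2, 0, 0, 0, 0.14]
    - [180, 0.4, -2, 0, 0, 0, 0.14]
    - [180, 0.4, -2, 0, 0, 0, 0.14]
    - [180, 0.4, -2, 0, 0, 0, 0.14]
    - [180, 0.5, -2, 0, 0, 0, 0.14]
    - [180, 0.5, -2, 0, 0, 0, 0.14]
    - [180, 0.5, -2, 0, 0, 0, 0.14]
    - [180, 0.5, -2, 0, 0, 0, 0.14]
    - [180, 0.5, -2, 0, 0, 0, 0.14]

```text
time_s: 29.8
ee_pos: [0.5632, 0.0472, 0.1989]
eef_rot: [-3.142, -0.0, 3.004]
force: [0.1, 0.7, -0.5]
grip_width: 0.0508
grip_force: 12.0
```

>>> apply_moves:
  deltas:
    - [180, 0.5, -1.4, 0, 0, 0, 0.14]
    - [180, 0, 0, 0, 0, 0, 0.07]
    - [180, 0, 0, 0, 0, 0, 0]
    - [180, 0, 0, 0, 0, 0, 0]

```text
time_s: 30.2
ee_pos: [0.568, 0.0341, 0.1989]
eef_rot: [3.142, -0.0, -3.078]
force: [0.9, 0.6, 0.1]
grip_width: 0.0509
grip_force: 12.0
```

Run:
```python
from h import *
o=ctrl.get_obs();print(o['ee_pos'],o['eef_rot'],o['grip_width'])
c=shot('wrist','pics/w8.png');Ti=np.linalg.inv(toolT(o))
hsv=cv2.cvtColor(c['img'],cv2.COLOR_RGB2HSV);g=hsv[...,2]
for col in (290,320,350): print(col,g[190:260,col].tolist())
```

```text
[0.56801583 0.03414231 0.19888966] [ 3.14156488e+00 -1.78656976e-04 -3.07762925e+00] 0.050875837108010157
290 [69, 68, 68, 67, 66, 67, 75, 76, 80, 81, 74, 68, 67, 67, 67, 66, 65, 65, 65, 65, 64, 65, 65, 50, 38, 29, 27, 27, 27, 38, 72, 77, 77, 77, 77, 77, 77, 157, 196, 201, 200, 201, 201, 200, 201, 200, 201, 163, 154, 154, 154, 153, 155, 155, 155, 156, 155, 165, 169, 147, 156, 165, 175, 183, 191, 199, 201, 201, 201, 201]
320 [130, 129, 129, 129, 128, 128, 128, 128, 129, 128, 130, 128, 128, 129, 128, 128, 128, 128, 128, 129, 128, 128, 129, 128, 128, 129, 127, 121, 183, 217, 182, 170, 170, 170, 170, 170, 170, 222, 232, 232, 232, 232, 232, 232, 231, 232, 232, 187, 171, 171, 171, 172, 172, 172, 172, 172, 172, 182, 193, 193, 205, 202, 182, 182, 191, 199, 201, 201, 201, 201]
350 [27, 30, 27, 28, 39, 71, 100, 107, 108, 106, 103, 83, 46, 30, 27, 27, 27, 28, 27, 25, 26, 26, 26, 26, 27, 26, 24, 26, 26, 28, 34, 56, 60, 74, 78, 77, 78, 157, 196, 202, 202, 203, 202, 201, 203, 202, 201, 165, 155, 154, 155, 156, 155, 155, 156, 156, 155, 167, 168, 149, 157, 166, 174, 183, 192, 199, 200, 201, 201, 204]
```

>>> apply_moves:
  deltas:
    - [180, 0, 0, -4, 0, 0, 0]
    - [180, 0, 0, -4, 0, 0, 0]
    - [180, 0, 0, -2.2, 0, 0, 0]
    - [180, 0, 0, -0.6, 0, 0, 0]
    - [180, 0, 0, -0.6, 0, 0, 0]
    - [180, 0, 0, -0.5, 0, 0, 0]
    - [180, 0, 0, -0.4, 0, 0, 0]
    - [180, 0, 0, -0.2, 0, 0, 0]
    - [180, 0, 0, -0.1, 0, 0, 0]
    - [180, 0, 0, 0, 0, 0, 0]

```text
time_s: 31.25
ee_pos: [0.5682, 0.034, 0.0732]
eef_rot: [-3.142, 0.0, -3.075]
force: [0.9, -0.1, -0.1]
grip_width: 0.0511
grip_force: 12.0
```

>>> apply_moves:
  deltas:
    - [70, 0, 0, 0, 0, 0, 0]
    - [70, 0, 0, 0, 0, 0, 0]
    - [70, 0, 0, 0, 0, 0, 0]
    - [70, 0, 0, 4, 0, 0, 0]
    - [70, 0, 0, 4, 0, 0, 0]
    - [70, 0, 0, 4, 0, 0, 0]
    - [0, -2, -3, 4, 0, 0, 0]
    - [0, -3, -3.5, 4, 0, 0, 0]
    - [0, -1, -3, 2, 0, 0, 0]
    - [0, 0, 0, 0, 0, 0, 0]

```text
time_s: 32.25
ee_pos: [0.5147, -0.055, 0.2863]
eef_rot: [-3.14, 0.005, -3.078]
force: [-0.3, -0.6, -0.7]
grip_width: 0.0934
grip_force: 0.0
```

Run:
```python
from h import *
o=ctrl.get_obs();print(o['ee_pos'],o['eef_rot'])
c=shot('wrist','pics/w9.png')
cv2.imwrite('pics/w9c.png',cv2.resize(c['img'][180:350,180:480],None,fx=2.6,fy=2.6,interpolation=cv2.INTER_CUBIC)[:,:,::-1])
ex=np.array([np.cos(.069),np.sin(.069)]);ey=np.array([-ex[1],ex[0]]);n2=np.array([.5743,-.056])
for k in (1,-1):
    n=n2+.09*k*ey;print([proj(c,np.append(n+a*ex+b*ey,.072)).round(0).tolist() for a,b in ((-.031,-.0255),(-.031,.0255),(.031,.0255),(.031,-.0255))])
```

```text
[ 0.51470782 -0.05503384  0.28625833] [-3.13984898  0.00515511 -3.07805278]
[[381.0, 255.0], [433.0, 255.0], [429.0, 314.0], [379.0, 314.0]]
[[198.0, 256.0], [249.0, 256.0], [252.0, 315.0], [203.0, 315.0]]
```

View pics/w9c.png

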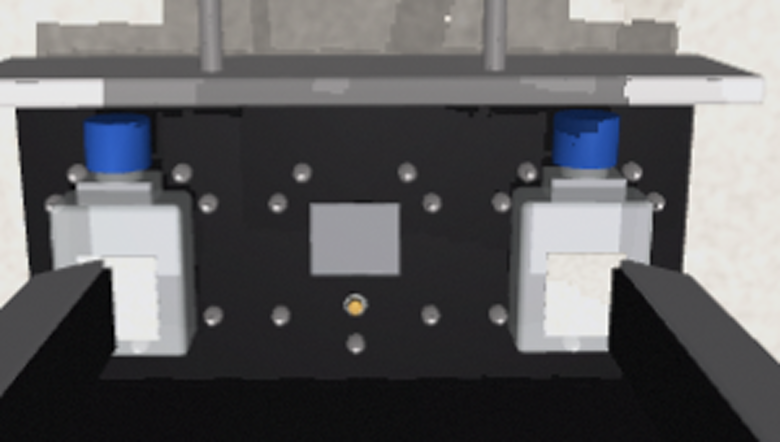

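Both flasks sit symmetrically between their pegs, caps to the front panel at (117,140) and (585,140), and only the middle pin is exposed. Next I'll regrip the handle.

>>> apply_moves:
  deltas:
    - [136, -1.2, -0.1, 0, 0, 0, -0.142]
    - [136, -1.2, -0.1, 0, 0, 0, -0.142]
    - [136, -1.2, -0.1, 0, 0, 0, -0.142]
    - [136, -1.2, -0.1, 0, 0, 0, -0.142]
    - [136, -1.2, -0.1, 0, 0, 0, -0.142]
    - [136, -0.7, -0.1, 0, 0, 0, -0.142]
    - [136, 0, -0.1, 0, 0, 0, -0.142]
    - [136, 0, -0.1, 0, 0, 0, -0.142]
    - [136, 0, -0.1, 0, 0, 0, -0.142]
    - [136, 0, 0, 0, 0, 0, -0.142]

```text
time_s: 33.3
ee_pos: [0.4481, -0.0608, 0.2818]
eef_rot: [-3.14, -0.001, 1.783]
force: [0.1, 0.9, -0.0]
grip_width: 0.0439
grip_force: 0.0
```

>>> apply_moves:
  deltas:
    - [136, 0, 0, 0, 0, 0, -0.142]
    - [136, 0, 0, -4, 0, 0, 0]
    - [136, 0, 0, -4, 0, 0, 0]
    - [136, 0, 0, -4, 0, 0, 0]
    - [136, 0, 0, 0, 0, 0, 0]

```text
time_s: 33.8
ee_pos: [0.4457, -0.0603, 0.1581]
eef_rot: [-3.133, -0.003, 1.646]
force: [-0.3, 0.4, 0.5]
grip_width: 0.0439
grip_force: 0.0
```

>>> apply_moves:
  deltas:
    - [136, 0.2, -0.3, -3, 0, 0, 0]
    - [136, 0, 0, -2.5, 0, 0, 0]
    - [136, 0, 0, -1.4, 0, 0, 0]
    - [136, 0, 0, 0, 0, 0, 0]
    - [240, 0, 0, 0, 0, 0, 0]
    - [240, 0, 0, 0, 0, 0, 0]
    - [240, 0, 0, 0, 0, 0, 0]
    - [240, 0, 0, 0, 0, 0, 0]
    - [240, 0, 0, 0, 0, 0, 0]
  grip_force: 20

```text
time_s: 34.7
ee_pos: [0.4501, -0.0646, 0.0943]
eef_rot: [3.141, 0.0, 1.646]
force: [-1.1, 0.2, 3.6]
grip_width: 0.0093
grip_force: 20.0
```

>>> apply_moves:
  deltas:
    - [240, 0.5, 0.03, 0, 0, 0, 0]
    - [240, 1, 0.07, 0, 0, 0, 0]
    - [240, 1.5, 0.1, 0, 0, 0, 0]
    - [240, 2, 0.14, 0, 0, 0, 0]
    - [240, 2, 0.14, 0, 0, 0, 0]
    - [240, 2, 0.14, 0, 0, 0, 0]
    - [240, 2, 0.14, 0, 0, 0, 0]
    - [240, 1.5, 0.1, 0, 0, 0, 0]
    - [240, 1, 0.07, 0, 0, 0, 0]
    - [240, 0.5, 0.04, 0, 0, 0, 0]

```text
time_s: 35.7
ee_pos: [0.5912, -0.0549, 0.0942]
eef_rot: [3.141, 0.001, 1.646]
force: [-14.9, -2.9, 10.4]
grip_width: 0.009
grip_force: 20.0
```

>>> apply_moves:
  deltas:
    - [240, 0.3, 0, 0, 0, 0, 0]
    - [240, 0.2, 0, 0, 0, 0, 0]
    - [240, 0, 0, 0, 0, 0, 0]

```text
time_s: 36.0
ee_pos: [0.5916, -0.0549, 0.0939]
eef_rot: [-3.131, -0.001, 1.646]
force: [-36.5, -1.7, 26.8]
grip_width: 0.0092
grip_force: 20.0
```

>>> apply_moves:
  deltas:
    - [240, -0.3, 0, 0, 0, 0, 0]
    - [136, 0, 0, 0, 0, 0, 0]
    - [136, 0, 0, 0, 0, 0, 0]
    - [136, 0, 0, 0, 0, 0, 0]
    - [136, 0, 0, 4, 0, 0, 0]
    - [136, 0, 0, 4, 0, 0, 0]
    - [136, 0, 0, 4, 0, 0, 0]
    - [136, 0, 0, 3.5, 0, 0, 0]
    - [136, 0, 0, 0, 0, 0, 0]
    - [136, 0, 0, 0, 0, 0, 0]

```text
time_s: 37.0
ee_pos: [0.5921, -0.0548, 0.2489]
eef_rot: [3.141, 0.0, 1.646]
force: [0.6, -0.6, -0.9]
grip_width: 0.0439
grip_force: 0.0
```

Run:
```python
from h import *
o=ctrl.get_obs();print(o['ee_pos'],o['eef_rot'],o['force'])
c=shot('wrist','pics/w10.png');r=cv2.imread('pics/w3.png')
for n,i in (('now',c['img'][:,:,::-1]),('start',r)):
    g=cv2.cvtColor(np.ascontiguousarray(i),cv2.COLOR_BGR2GRAY);print(n,g[240,300:400].tolist())
    print(g[150,340:400].tolist())
print(proj(c,(.593,-.0535,.083)))
```

```text
[ 0.59213159 -0.05478316  0.24885693] [3.14083225e+00 1.47707502e-04 1.64585590e+00] [ 0.5564748  -0.56178745 -0.90394278]
now [121, 122, 122, 121, 119, 119, 119, 119, 120, 120, 119, 111, 91, 89, 95, 100, 103, 106, 104, 101, 98, 94, 87, 88, 100, 103, 112, 116, 116, 119, 120, 120, 120, 118, 118, 118, 119, 120, 121, 122, 122, 120, 119, 119, 121, 124, 123, 122, 120, 120, 120, 119, 117, 116, 116, 115, 117, 119, 121, 81, 29, 7, 8, 59, 71, 72, 71, 72, 72, 73, 73, 72, 73, 82, 80, 75, 78, 94, 103, 111, 112, 112, 112, 112, 112, 112, 113, 112, 112, 112, 112, 113, 112, 113, 112, 113, 112, 112, 112, 113]
[178, 178, 176, 178, 179, 180, 181, 182, 183, 185, 130, 105, 104, 103, 103, 102, 102, 102, 102, 100, 98, 99, 59, 18, 5, 5, 51, 69, 72, 71, 71, 72, 72, 72, 72, 72, 72, 92, 75, 74, 103, 153, 177, 197, 198, 197, 197, 198, 197, 197, 197, 197, 197, 198, 198, 198, 197, 197, 198, 197]
start [115, 114, 116, 117, 118, 117, 117, 106, 88, 87, 95, 100, 102, 105, 104, 102, 98, 95, 89, 84, 101, 105, 105, 116, 119, 116, 116, 116, 116, 118, 119, 118, 119, 120, 121, 121, 120, 120, 120, 120, 121, 123, 123, 124, 122, 120, 118, 117, 115, 113, 113, 114, 114, 116, 118, 121, 122, 69, 6, 9, 48, 68, 72, 72, 72, 72, 72, 72, 73, 73, 83, 76, 74, 91, 101, 110, 113, 113, 112, 112, 112, 112, 112, 112, 112, 112, 112, 113, 112, 112, 113, 112, 112, 112, 112, 113, 113, 113, 112, 112]
[179, 179, 182, 181, 182, 182, 183, 130, 105, 104, 104, 103, 102, 102, 103, 103, 101, 99, 100, 59, 18, 7, 16, 66, 72, 72, 72, 72, 72, 72, 72, 72, 72, 86, 76, 72, 123, 157, 183, 197, 198, 198, 198, 198, 198, 198, 198, 198, 198, 197, 198, 198, 198, 198, 198, 198, 197, 198, 198, 198]
[317.79043889 237.20104754]
```

The handle's position relative to the imager matches the first picture to within half a millimetre, so the tray is fully in. Now I'll close the jaws and move above the start key.

>>> apply_moves:
  deltas:
    - [255, 2.2, -2.7, 0, 0, 0, 0]
    - [255, 2.2, -2.7, 0, 0, 0, 0]
    - [255, 2.2, -2.7, 0, 0, 0, 0]
    - [255, 2.2, -2.6, 0, 0, 0, 0]
    - [255, 0, 0, -4, 0, 0, 0]
    - [255, 0, 0, -3.4, 0, 0, 0]
    - [255, 0, 0, 0, 0, 0, 0]
    - [255, 0, 0, -0.5, 0, 0, 0]
    - [255, 0, 0, -0.5, 0, 0, 0]
    - [255, 0, 0, 0, 0, 0, 0]

```text
time_s: 38.05
ee_pos: [0.6803, -0.1618, 0.1658]
eef_rot: [3.14, 0.001, 1.646]
force: [0.7, 0.3, 1.5]
grip_width: 0.0004
grip_force: 0.6
```

>>> apply_moves:
  deltas:
    - [255, 0, 0, -0.3, 0, 0, 0]
    - [255, 0, 0, -0.3, 0, 0, 0]
    - [255, 0, 0, 0, 0, 0, 0]

```text
time_s: 38.35
ee_pos: [0.6804, -0.1618, 0.1611]
eef_rot: [3.139, 0.001, 1.646]
force: [-2.2, 0.2, 12.6]
grip_width: 0.0003
grip_force: 5.9
```

>>> apply_moves:
  deltas:
    - [255, 0, 0, -0.1, 0, 0, 0]
    - [255, 0, 0, 0, 0, 0, 0]
    - [255, 0, 0, 0, 0, 0, 0]

```text
time_s: 38.65
ee_pos: [0.6805, -0.1618, 0.161]
eef_rot: [3.138, 0.001, 1.646]
force: [-5.9, 1.6, 18.2]
grip_width: 0.0006
grip_force: 9.0
```

>>> apply_moves:
  deltas:
    - [255, 0, 0, 3, 0, 0, 0]
    - [255, 0, 0, 4, 0, 0, 0]
    - [255, 0, 0, 4, 0, 0, 0]
    - [255, -3, 2, 0, 0, 0, 0]
    - [255, -3, 2, 0, 0, 0, 0]
    - [255, -3, 2, 0, 0, 0, 0]
    - [255, -3, 2, 0, 0, 0, 0]
    - [255, 0, 0, 0, 0, 0, 0]

```text
time_s: 39.45
ee_pos: [0.5576, -0.08, 0.2687]
eef_rot: [3.141, -0.0, 1.647]
force: [-0.0, -0.0, -0.4]
grip_width: 0.0005
grip_force: 0.0
```

Run:
```python
from h import *
t=shot('top','pics/top9.png');a=cv2.imread('pics/top0.png')
d=cv2.absdiff(t['img'][:,:,::-1],a).max(2)
for n,(x0,y0,x1,y1) in dict(dish=(148,272,170,293),timer=(460,218,490,245),marker=(478,246,516,290),handle=(328,192,374,216),key=(378,158,405,182)).items(): print(n,(d[y0:y1,x0:x1]>45).mean().round(3))
w=shot('wrist','pics/w11.png')
```

```text
dish 0.0
timer 0.0
marker 0.0
handle 0.675
key 0.77
```

```bash
python3 -c "
from station import ctrl
print(ctrl.hand_in())"
```

```text
the job is handed in; nothing more can be done
None
```

I handed the job in with every step carried out and no score returned: bottle beside the imager, target in its case, both flasks in the outer nests (nest1 and nest3, caps to the front), tray in, and start key pressed to its stop. The dish, timer and marker are unmoved in the last top view; the flasks were last seen seated before the tray went in, because they are out of sight after that.

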